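# Pour the stray brass ferrules into the tilt-out bin

### The arm

A 6-joint arm with a two-finger parallel gripper is mounted at the origin on a cart in front of the work surface, level with it; the furniture and walls round the work are solid. World frame = base frame: x ahead of the robot, y to its left, z up, the work surface at z = 0. Lengths are in mm, angles in rad, forces in N, time in s.
With the tool pointing down it reaches from about 350 to 975 mm from the base axis. Payload 7.1 kg.
Tool frame: the origin (TCP) lies midway between the tips of the shut fingers; the grasp point (between the pads) lies 19 mm behind it (ctrl.tcp_to_grasp is the distance from the TCP to the grasp point, in mm); z points along the fingers, y is the line along which they close (so a half turn about z gives the same grasp; the last joint's range is limited). The gripper opens to 88 mm and grips with 3 to 60 N. Pads are 20 mm wide; open, the fingers measure 115 mm over their backs; the gripper's body (75 mm by 178 mm) begins 61 mm behind the grasp point.
Start: joints at [-1.334, 0.423, 1.63, -0, 1.089, -0.019], TCP at [158.156, -604.642, 222.675] pointing down, gripper open.
Joint ranges: [-3, 3], [-0.9, 2.11], [0.09, 2.58], [-1.31, 4.45], [0.11, 2.69], [-2.54, 2.54]. Speed limits (rad/s): [2.39, 2.39, 3.01, 3.14, 3.14, 3.14].

### API

Orientations are given as a rotation vector (axis times angle).
In Python, from workcell import get_obs, cams, ticket, boxes_of, ctrl gives the robot as it stands.
- The arm moves only by the shell command python3 -m creep 'ROWS' [OPENING]. ROWS is JSON, one flat list of numbers, 4 for each row, row after row: the shift along the world's x, y, z in m, then the turn about the world's z in rad. In form: [tx, ty, tz, spin, tx, ty, tz, spin, ...]. A call has 1 to 10 rows; each row is the pose to reach, as a shift and turn from the pose commanded when the call began; what a row does not reach only later rows make up. A row lasts 1/12 s, in which the tool goes at most 41.7 mm and 7.16 degrees, less where a joint would pass 70% of its speed; a pose out of reach is approached as far as the arm can. A call with a gripper value outside its range is refused whole. OPENING is the opening, from 0 (shut) to 1 (fully open), set as the call begins (- or left out, the last holds). The fingers move at their own pace and stop on an object; the grip force is fixed at half the most. Time passes only in rows, so rows that repeat a pose let the fingers close. It gives the time, the measured TCP pose, the force, the opening and the grip force at its end, in the units of the state.
- get_obs(): the state, without advancing time (a new reading comes with each control period).
- cams.get_image(name): name is "side" or "top" or "wrist"; returns (picture, depth): 420x560x3 uint8, red, green, blue; 420x560 float32, mm along the optical axis (not along the pixel's ray), 0 where there is no reading.
- cams.get_calibration(name): a dict with "mtx" (3x3 intrinsics, pixels), "R" (3x3) and "t" (3): a world point X has camera coordinates R X + t; the wrist camera has in their place "mount" (4x4, takes a point from camera to tool coordinates, whose origin is the TCP and whose axes are the flange's). Camera axes: x right, y down, z forward; pixel columns grow to the right and rows downward; lengths in mm; the calibration is good to about 2 mm. A picture is of the moment at which its call begins: read the wrist's pose just before it. get_calibration takes no time and is no camera call.
- ticket.close_job(): hands the job in; it is judged then, once.
Trained networks look in the newest picture that a camera, given by its name, has taken for a name from the list of things; names that differ only in an ending like _2 or _b are one class to them, and where a whole thing is asked for, a point or a joint stands for the part that bears it (a point fixed in the world has none). Each returns a list of dicts, best first, with "score" (0 to 1); they miss things now and then, are a little off and sometimes report something else, mostly with a low value. They report only what shows in the picture. A call takes as long as a camera call.
- boxes_of(camera, target): "centre" ([column, row] in pixels, amid what is visible of it).
The state is a dict: "t": time; "qpos": joint angles; "qvel": joint speeds; "joint_torque": joint torques, N m; "ee_pos": TCP position; "orientation": TCP orientation; "ft_force": force on the tool from outside, world axes, zero at the start; "moment": the same for the moment, N m; "width": finger opening in mm; "grasp_force": force on a finger pad.
Only numpy, scipy, OpenCV 4.12 (cv2) and the standard library are available. Lean on these libraries where they do the work, as an engineer would, in place of code of your own. Each camera call takes 0.05 s, during which the arm holds its last target. There are 200 camera calls.

### The job

Put the stray brass ferrules away: pull the cabinet's drawer out to its stop, gather every ferrule in the sorting scoop kept in it, and with the tilt-out bin beside it pulled open to its stop pour them all together from the scoop into the bin. Then shut the bin fully, lay the empty scoop back upright in the drawer and shut the drawer fully. Leave the barrel plugs and the flux pot where they are.

Things in the scene. Friction and masses are not known exactly. Their poses are not given: they have to be found in the camera images.
- cabinet: grey parts cabinet fixed to the worktop, 170 mm deep (x), 320 wide (y), 165 high. Origin: centre of its lower front edge; x points into it (away from the robot), y to the robot's left along the front, z up. Right half (-y): tilt-out bin. Left half (+y): drawer over a closed plinth. The top over the bin is cut back 55 mm from the front; over the drawer it reaches the front
- bin (a joint): tilt-out bin, rad: 0 shut (front upright), 0.75 fully open at its stop, with its top leaning out toward the robot. Hinged along its lower front edge. It stays at any angle where it is left (hinge friction 0.15 N m, so 1 to 2 N at the lip); it may start a little ajar
- bin_hinge (a point): on the bin's hinge axis (which runs along the cabinet's y), middle of the lower front edge of the bin, 12 mm above the worktop
- bin_lip (a point): top middle of the bin's front, moving with it: a lip 10 mm thick, 144 mm long, 145 mm above the hinge (and 3 mm behind it) in the bin's frame. Shut, a free slot 47 mm wide (x) behind it leads down into the bin: hook a finger in behind the lip from above and pull to open; push the lip from in front to shut
- bin_in (a point): centre of the bin's inner floor, turning with it (axes as the cabinet's when shut): floor 90 (x) by 136 mm (y), front wall 145 mm high, back wall 90 mm, cheeks between. At the stop the mouth lies open between the lip (93 mm before the cabinet's front, 118 mm above the worktop) and the back wall's top (11 mm inside the front, 146 mm above the worktop)
- drawer (a joint): drawer, m: 0 shut, 0.15 fully out at its stop, sliding straight out of the cabinet's front (-x of the cabinet); friction 1.5 N; starts shut
- drawer_handle (a point): middle of the drawer's bar handle: a level round bar along y, about 80 mm long, 10 mm thick, its axis 35 mm before the drawer's front and 136 mm above the worktop; about 30 mm free between bar and front. The drawer's front rises 22 mm above the bar's axis
- drawer_in (a point): centre of the drawer's inner floor, 78 mm above the worktop, moving with the drawer (axes as the cabinet's): inner floor 146 (x) by 132 mm (y), side walls 50 mm above it, front 80 mm above it
- scoop: aluminium sorting scoop, 100 g, 100 (x) by 70 mm (y): flat floor, side and back walls 27 mm high, open at its -x end (spout) over a short ramp 11 mm high. Starts upright in the shut drawer, spout toward the robot. Origin: centre of the underside; z up. Inner floor 5 mm above it, 62 mm wide. Ferrules slide on it (friction 0.25): carry level; tipped 40 degrees or more, spout down, it empties
- scoop_grip (a point): where to hold the scoop: middle of an upright fin, 34 (x) by 10 mm (y) thick, from 36 to 76 mm above the scoop's underside, over the inner side of its back wall; this point lies 33 mm toward the back (+x of the scoop) and 60 mm above the underside. Pinch it from above across its 10 mm
- scoop_spout (a point): middle of the spout's edge (top of the ramp), 50 mm toward -x of the scoop from its origin and 11 mm above its underside
- ferrule_0: brass tip ferrule, a short stepped tube 12 mm wide, 33 mm long along its y axis, 12 mm high, 30 g, lying on the worktop; origin: centre of its underside as it lies at first. Two to four are present; absent ones read None
- ferrule_1: brass tip ferrule, a short stepped tube 12 mm wide, 33 mm long along its y axis, 12 mm high, 30 g, lying on the worktop; origin: centre of its underside as it lies at first. Two to four are present; absent ones read None
- ferrule_2: brass tip ferrule, a short stepped tube 12 mm wide, 33 mm long along its y axis, 12 mm high, 30 g, lying on the worktop; origin: centre of its underside as it lies at first. Two to four are present; absent ones read None
- ferrule_3: brass tip ferrule, a short stepped tube 12 mm wide, 33 mm long along its y axis, 12 mm high, 30 g, lying on the worktop; origin: centre of its underside as it lies at first. Two to four are present; absent ones read None
- plug_a: bystander: first black barrel plug, 13 x 44 x 13 mm, lying; origin under its centre; leave it where it is
- plug_b: bystander: second black barrel plug, 13 x 44 x 13 mm, lying; origin under its centre; leave it where it is
- flux_pot: bystander: flux pot, 43 mm wide, 19 mm high, round; origin under its centre; leave it where it is

How it is judged (in metres and radians):
On the way, in this order (a step that is already met when the one before it is completed fails the run):
1. the drawer is pulled out to its stop (over 0.14 m) (value of joint drawer above 0.14 m), for 0.2 s.
2. all present ferrules lie in the scoop together (x of ferrule_0 in the frame of scoop between -0.052 and 0.052 m and y of ferrule_0 in the frame of scoop between -0.035 and 0.035 m and z of ferrule_0 in the frame of scoop between -0.002 and 0.04 m and x of ferrule_1 in the frame of scoop between -0.052 and 0.052 m and y of ferrule_1 in the frame of scoop between -0.035 and 0.035 m and z of ferrule_1 in the frame of scoop between -0.002 and 0.04 m and x of ferrule_2 in the frame of scoop between -0.052 and 0.052 m and y of ferrule_2 in the frame of scoop between -0.035 and 0.035 m and z of ferrule_2 in the frame of scoop between -0.002 and 0.04 m and x of ferrule_3 in the frame of scoop between -0.052 and 0.052 m and y of ferrule_3 in the frame of scoop between -0.035 and 0.035 m and z of ferrule_3 in the frame of scoop between -0.002 and 0.04 m), for 0.2 s.
3. the scoop with all ferrules in it is lifted out of the drawer (underside over 130 mm above the worktop), with the bin open at its stop (over 0.70 rad) (all of step 2 and height (world z) of scoop above 0.13 m and value of joint bin above 0.7 rad), for 0.1 s.
4. all ferrules are in the bin, while it is still open (over 0.65 rad) (x of ferrule_0 in the frame of bin_in between -0.056 and 0.056 m and y of ferrule_0 in the frame of bin_in between -0.074 and 0.074 m and z of ferrule_0 in the frame of bin_in between -0.006 and 0.095 m and x of ferrule_1 in the frame of bin_in between -0.056 and 0.056 m and y of ferrule_1 in the frame of bin_in between -0.074 and 0.074 m and z of ferrule_1 in the frame of bin_in between -0.006 and 0.095 m and x of ferrule_2 in the frame of bin_in between -0.056 and 0.056 m and y of ferrule_2 in the frame of bin_in between -0.074 and 0.074 m and z of ferrule_2 in the frame of bin_in between -0.006 and 0.095 m and x of ferrule_3 in the frame of bin_in between -0.056 and 0.056 m and y of ferrule_3 in the frame of bin_in between -0.074 and 0.074 m and z of ferrule_3 in the frame of bin_in between -0.006 and 0.095 m and value of joint bin above 0.65 rad), for 0.2 s.
At the end, for the whole second after the job is handed in: All present ferrules lie in the bin at rest; the bin is shut (under 0.06 rad), the drawer is shut (within 8 mm), and the scoop lies upright (within 0.15 rad) on the drawer's floor (x of ferrule_0 in the frame of bin_in between -0.056 and 0.056 m and y of ferrule_0 in the frame of bin_in between -0.074 and 0.074 m and z of ferrule_0 in the frame of bin_in between -0.006 and 0.095 m and x of ferrule_1 in the frame of bin_in between -0.056 and 0.056 m and y of ferrule_1 in the frame of bin_in between -0.074 and 0.074 m and z of ferrule_1 in the frame of bin_in between -0.006 and 0.095 m and x of ferrule_2 in the frame of bin_in between -0.056 and 0.056 m and y of ferrule_2 in the frame of bin_in between -0.074 and 0.074 m and z of ferrule_2 in the frame of bin_in between -0.006 and 0.095 m and x of ferrule_3 in the frame of bin_in between -0.056 and 0.056 m and y of ferrule_3 in the frame of bin_in between -0.074 and 0.074 m and z of ferrule_3 in the frame of bin_in between -0.006 and 0.095 m and value of joint bin below 0.06 rad and value of joint drawer below 0.008 m and x of scoop in the frame of drawer_in between -0.035 and 0.035 m and y of scoop in the frame of drawer_in between -0.045 and 0.045 m and z of scoop in the frame of drawer_in between -0.006 and 0.015 m and angle between scoop's own z axis and vertical below 0.15 rad and linear speed of scoop below 0.02 m/s and linear speed of each of ferrule_0, ferrule_1, ferrule_2, ferrule_3 below 0.03 m/s); the robot touches nothing.
It fails at once if the first black barrel plug is moved by more than 30 mm (distance of plug_a from where it was at the start of the episode above 0.03 m).
It fails at once if the second black barrel plug is moved by more than 30 mm (distance of plug_b from where it was at the start of the episode above 0.03 m).
It fails at once if the flux pot is moved by more than 30 mm (distance of flux_pot from where it was at the start of the episode above 0.03 m).
Of ferrule_0, ferrule_1, ferrule_2, ferrule_3 only 2 to 4 are there at a start; the rules pass over those that are not, and their reading is None.
At some moment in a run one of ferrule_0, ferrule_1, ferrule_2, ferrule_3 may be knocked a few centimetres aside while the robot is not near it.
It also fails if it takes over 210 s, if anything falls off the work surface, if the arm or the gripper's body presses on something with over 40 N, if the wrist force passes 120 N, or if a joint passes its speed limit or range.

## Working session

There is one attempt and no reset: what is moved stays moved. The work goes in short steps, Python scripts to look and compute and a shell command to move; the robot and the scene stay as the last step left them, time stands still between calls to the robot, and variables do not carry over. Pictures are saved under pics/ and viewed, at most 14 in all, crops included, and the job is handed in when it is done.

```bash
ls; mkdir -p pics; cat > h.py <<'E'
import numpy as np, cv2
from workcell import get_obs, cams, ticket, boxes_of, ctrl
from scipy.spatial.transform import Rotation as Ro
def snap(cam,fn=None):
    o=get_obs(); im,d=cams.get_image(cam); c=cams.get_calibration(cam)
    if fn: cv2.imwrite('pics/'+fn,im[...,::-1])
    if cam=='wrist':
        T=np.eye(4);T[:3,:3]=Ro.from_rotvec(o['orientation']).as_matrix();T[:3,3]=o['ee_pos'];T=T@np.array(c['mount'])
    else:
        R=np.array(c['R']);T=np.eye(4);T[:3,:3]=R.T;T[:3,3]=-R.T@np.array(c['t'])
    K=np.array(c['mtx'])
    v,u=np.mgrid[:d.shape[0],:d.shape[1]]
    P=np.stack([(u-K[0,2])/K[0,0]*d,(v-K[1,2])/K[1,1]*d,d],-1)@T[:3,:3].T+T[:3,3]
    P[d==0]=np.nan
    return im,d,P,K,T
def w2p(X,K,T):
    c=T[:3,:3].T@(np.array(X,float)-T[:3,3]);q=K@c;return q[:2]/q[2]
E
python3 - <<'E'
from h import *
o=get_obs();print(o)
for c in ['top','side']:
    im,d,P,K,T=snap(c,c+'0.png')
    print(c,T[:3,3].round(),T[:3,2].round(2))
    for n in ['cabinet','drawer_handle','bin_lip','ferrule_0','plug_a','flux_pot','scoop']:
        for b in boxes_of(c,n)[:6]:
            u,v=map(int,np.round(b['centre']));print(n,round(b['score'],2),u,v,np.nanmedian(P[v-1:v+2,u-1:u+2].reshape(-1,3),0).round())
print(ctrl.tcp_to_grasp)
E
```

```text
pics
{'t': 0.0, 'qpos': array([-1.33400295e+00,  4.23806072e-01,  1.63068704e+00, -2.65317420e-05,
        1.08860739e+00, -1.89633499e-02]), 'qvel': array([ 8.84879852e-04, -2.89939415e-04, -2.61759859e-05,  6.78018733e-04,
       -1.24090659e-03,  3.57283199e-05]), 'joint_torque': array([ 1.07590087e-03, -5.44625866e+01, -2.73662120e+01,  6.44524419e-02,
        2.28602701e-02, -1.43509806e-04]), 'ee_pos': array([ 158.02028402, -604.117972  ,  221.92457213]), 'orientation': array([-3.11445397e+00, -4.00476037e-01,  2.94010106e-04]), 'ft_force': array([ 0.38021104, -0.82824581,  0.0286006 ]), 'moment': array([-0.00606718,  0.02678605, -0.0199989 ]), 'grasp_force': 0.0, 'width': 88.08724651031737}
top [ 497.   89. 1131.] [ 0.04  0.02 -1.  ]
cabinet 0.62 201 144 [661. 267. 164.]
drawer_handle 0.9 167 192 [580. 367.  10.]
bin_lip 0.79 247 170 [630. 194.  20.]
ferrule_0 0.66 169 191 [580. 349.  72.]
ferrule_0 0.57 373 266 [425. -78.   3.]
plug_a 0.65 318 211 [543.  41.  14.]
plug_a 0.48 167 204 [549. 338. 140.]
flux_pot 0.86 202 238 [483. 289.  20.]
scoop 0.32 175 205 [547. 320. 140.]
side [ 113. -562.  442.] [ 0.54  0.75 -0.39]
cabinet 0.89 269 181 [579. 115. 144.]
drawer_handle 0.67 219 169 [580. 335. 114.]
bin_lip 0.71 275 258 [537.  44.  10.]
bin_lip 0.62 257 194 [580. 164.  98.]
ferrule_0 0.49 244 286 [438.   1.   8.]
ferrule_0 0.46 261 312 [419. -80.   8.]
plug_a 0.53 276 259 [537.  40.   9.]
plug_a 0.51 252 240 [552. 150.   1.]
plug_a 0.27 219 166 [580. 328. 122.]
flux_pot 0.52 196 222 [481. 280.  18.]
18.700000000000003
```

View pics/top0.png

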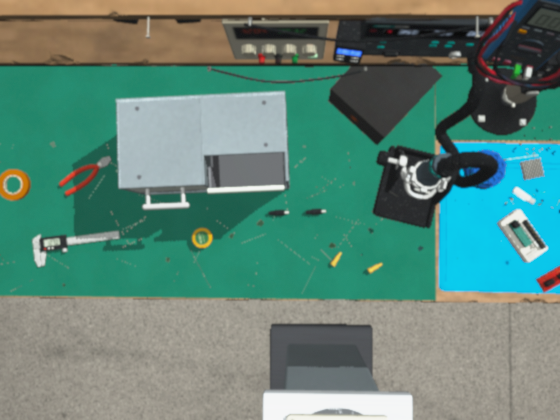

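View pics/side0.png

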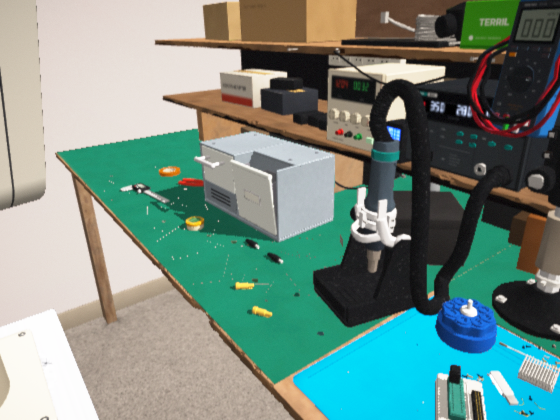

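The top view shows the cabinet (118–288, 92–190) with the handle at (167,200), plugs at (278,212) and (316,211), the flux pot at (202,238), and two yellow ferrules at (336,259) and (374,268). The side view confirms two ferrules, and the bin looks slightly ajar.

```bash
python3 - <<'E'
from h import *
for c in ['top','side']:
    im,d,P,K,T=snap(c)
    hsv=cv2.cvtColor(im,cv2.COLOR_RGB2HSV)
    X,Y,Z=P[...,0],P[...,1],P[...,2]
    reg=(X>350)&(X<750)&(Y>-250)&(Y<480)
    m=(reg&(hsv[...,0]>15)&(hsv[...,0]<35)&(hsv[...,1]>110)&(hsv[...,2]>110)).astype(np.uint8)
    n,l,s,ce=cv2.connectedComponentsWithStats(m)
    for i in range(1,n):
        if s[i,4]>8:
            q=P[l==i];print(c,'yel',s[i,4],ce[i].round(1),np.nanmedian(q,0).round(1))
            if s[i,4]<200:
                xy=q[:,:2];a=np.linalg.eigh(np.cov(xy.T))[1][:,1];print('  long axis angle',np.arctan2(a[1],a[0]).round(2), np.ptp(xy@a).round(1))
    for nm,lo,hi in [('top',160,172),('handle',130,146),('lip',147,159)]:
        mm=(reg&(Z>lo)&(Z<hi)&(Y>80)).astype(np.uint8)
        n,l,s,ce=cv2.connectedComponentsWithStats(mm)
        for i in range(1,n):
            if s[i,4]>15:
                q=P[l==i][:,:2].astype(np.float32); b=cv2.boxPoints(cv2.minAreaRect(q));print(c,nm,s[i,4],np.nanmedian(P[l==i][:,2]).round(1),b.round().tolist())
    dk=(reg&(Y<200)&(Z<30)&(X<580)&(hsv[...,2]<50)).astype(np.uint8)
    n,l,s,ce=cv2.connectedComponentsWithStats(dk)
    for i in range(1,n):
        if s[i,4]>8: print(c,'dark',s[i,4],ce[i].round(),np.nanmedian(P[l==i],0).round())
E
```

```text
top yel 204 [202.  237.8] [483.  288.9  18.5]
top yel 61 [335.5 259.3] [439.7   4.    9.4]
  long axis angle 2.53 31.0
top yel 64 [374.  267.5] [421.9 -79.1   9.7]
  long axis angle 2.1 32.0
top top 12482 164.9 [[576.0, 423.0], [591.0, 103.0], [762.0, 111.0], [746.0, 431.0]]
top handle 108 137.2 [[581.0, 263.0], [581.0, 252.0], [642.0, 252.0], [642.0, 263.0]]
top handle 47 138.3 [[587.0, 117.0], [587.0, 113.0], [628.0, 114.0], [628.0, 118.0]]
top handle 422 139.6 [[537.0, 393.0], [542.0, 280.0], [583.0, 282.0], [577.0, 395.0]]
top handle 20 136.7 [[579.0, 356.0], [581.0, 323.0], [581.0, 323.0], [579.0, 356.0]]
top lip 31 154.0 [[592.0, 262.0], [592.0, 260.0], [641.0, 261.0], [641.0, 264.0]]
top lip 16 154.0 [[582.0, 298.0], [583.0, 271.0], [583.0, 271.0], [583.0, 298.0]]
top lip 373 155.6 [[568.0, 255.0], [575.0, 113.0], [586.0, 113.0], [579.0, 255.0]]
top dark 21 [376. 203.] [560. -81.  23.]
top dark 1071 [406. 208.] [ 551. -150.    9.]
top dark 23 [277. 213.] [538. 129.  12.]
top dark 15 [314. 212.] [540.  47.  12.]
side yel 123 [194.  221.8] [479.1 283.   17.6]
  long axis angle 1.28 93.2
side yel 106 [243.5 285.5] [438.8   2.5   7.5]
  long axis angle 2.4 35.8
side yel 123 [260.9 311.5] [420.  -79.1   7.9]
  long axis angle 2.0 42.6
side top 2280 164.4 [[573.0, 424.0], [590.0, 103.0], [764.0, 112.0], [747.0, 433.0]]
side handle 981 137.9 [[445.0, 353.0], [619.0, 40.0], [750.0, 112.0], [577.0, 426.0]]
side handle 165 138.2 [[595.0, 265.0], [597.0, 251.0], [693.0, 263.0], [691.0, 277.0]]
side lip 477 153.3 [[561.0, 114.0], [649.0, 110.0], [664.0, 418.0], [575.0, 422.0]]
side lip 291 153.0 [[589.0, 110.0], [590.0, 103.0], [749.0, 110.0], [749.0, 117.0]]
side dark 40 [250. 243.] [533. 128.  10.]
side dark 51 [273. 257.] [536.  48.   9.]
side dark 647 [342. 290.] [ 564. -119.    8.]
side dark 1025 [351. 308.] [ 527. -190.   17.]
```

```bash
R1='x'; python3 -m creep '[0.09,0.2,0.03,0.68, 0.21,0.45,0.03,1.362,0.21,0.45,0.03,1.362,0.21,0.45,0.03,1.362,0.21,0.45,0.03,1.362,0.21,0.45,0.03,1.362,0.21,0.45,0.03,1.362,0.21,0.45,0.03,1.362,0.21,0.45,0.03,1.362,0.21,0.45,0.03,1.362]' 0.28
python3 - <<'E'
from h import *
o=get_obs();print(o['t'],o['ee_pos'],o['orientation'],o['width'],o['qpos'])
E
```

```text
t: 1.73
ee_pos: [334.2, -226.1, 248.8]
orientation: [2.286, 2.154, 0.0]
ft_force: [0.8, -0.7, -0.3]
width: 25.9
grasp_force: 0.0
1.7333 [ 334.23577154 -226.08853321  248.75552743] [2.28578731e+00 2.15391660e+00 3.22693429e-04] 25.889608316700055 [-6.24258170e-01  4.89618982e-02  2.06356099e+00  4.43711346e-05
  1.02818310e+00 -5.64893340e-01]
```

```bash
python3 -m creep '[0.02,0.04,0,0.05,0.145,0.39,-0.02,0.106,0.145,0.39,-0.02,0.106,0.145,0.39,-0.02,0.106,0.145,0.39,-0.02,0.106,0.145,0.39,-0.02,0.106,0.145,0.39,-0.02,0.106,0.145,0.39,-0.02,0.106,0.145,0.39,-0.02,0.106,0.145,0.39,-0.02,0.106]' 0.28
python3 - <<'E'
from h import *
im,d,P,K,T=snap('wrist','w1.png')
o=get_obs();print(o['ee_pos'],o['orientation'],o['width'],T[:3,3].round(),T[:3,2].round(2))
for n in ['drawer_handle','bin_lip','drawer']:
    for b in boxes_of('wrist',n)[:3]:
        u,v=map(int,np.round(b['centre']));print(n,round(b['score'],2),u,v,P[v,u].round())
X,Y,Z=P[...,0],P[...,1],P[...,2]
for nm,lo,hi in [('handle',128,146),('top',152,172)]:
    m=((Z>lo)&(Z<hi)&(X<640)).astype(np.uint8);n,l,s,ce=cv2.connectedComponentsWithStats(m)
    for i in range(1,n):
        if s[i,4]>60:
            q=P[l==i]; b=cv2.boxPoints(cv2.minAreaRect(q[:,:2].astype(np.float32)));print(nm,s[i,4],np.nanmedian(q[:,2]).round(1),b.round().tolist())
E
```

```text
t: 2.57
ee_pos: [479.1, 164.3, 228.5]
orientation: [2.175, 2.267, 0.001]
ft_force: [0.4, -0.5, 0.3]
width: 24.8
grasp_force: 0.0
[482.07287074 169.87399699 228.63813478] [2.17307435 2.26869267 0.00819318] 24.67522106909444 [475. 234. 391.] [ 0.01 -0.25 -0.97]
drawer_handle 0.64 439 171 [662. 186.  23.]
bin_lip 0.6 440 173 [663. 184.  24.]
drawer 0.65 417 33 [580. 303. 116.]
drawer 0.65 440 169 [661. 188.  25.]
drawer 0.44 285 66 [482. 290.  20.]
handle 1793 139.8 [[538.0, 317.0], [543.0, 268.0], [585.0, 272.0], [580.0, 321.0]]
handle 256 136.5 [[581.0, 263.0], [640.0, 260.0], [640.0, 266.0], [581.0, 269.0]]
handle 344 138.7 [[583.0, 259.0], [583.0, 255.0], [619.0, 257.0], [619.0, 261.0]]
handle 971 136.5 [[569.0, 258.0], [574.0, 117.0], [577.0, 117.0], [572.0, 259.0]]
handle 467 137.7 [[593.0, 121.0], [593.0, 112.0], [640.0, 113.0], [640.0, 122.0]]
top 9337 165.3 [[579.0, 314.0], [579.0, 197.0], [640.0, 197.0], [640.0, 314.0]]
top 2453 156.3 [[566.0, 259.0], [572.0, 128.0], [582.0, 129.0], [576.0, 259.0]]
top 424 163.1 [[616.0, 114.0], [616.0, 107.0], [640.0, 108.0], [640.0, 115.0]]
```

View pics/w1.png

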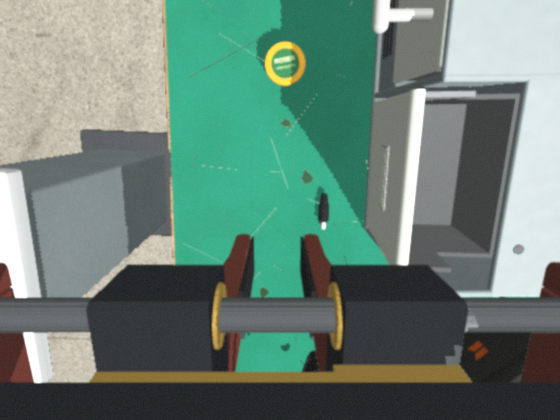

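```bash
python3 -m creep '[0.01,0.03,0,0,0.061,0.168,0,0,0.061,0.168,0,0,0.061,0.168,0,0,0.061,0.168,0,0,0.061,0.168,0,0,0.061,0.168,0,0,0.061,0.168,0,0]'
python3 - <<'E'
from h import *
im,d,P,K,T=snap('wrist','w2.png')
o=get_obs();print(o['ee_pos'],o['orientation'],o['width'],o['qpos'])
X,Y,Z=P[...,0],P[...,1],P[...,2]
m=((Z>125)&(Z<146)&(X<640)&(Y>300)).astype(np.uint8);n,l,s,ce=cv2.connectedComponentsWithStats(m)
for i in range(1,n):
    if s[i,4]>60:
            q=P[l==i]; b=cv2.boxPoints(cv2.minAreaRect(q[:,:2].astype(np.float32)));print(s[i,4],np.nanmedian(q[:,2]).round(1),b.round().tolist())
E
```

```text
t: 3.43
ee_pos: [539.3, 327.9, 228.1]
orientation: [-2.177, -2.265, 0.003]
ft_force: [0.0, -0.6, 0.5]
width: 24.8
grasp_force: 0.0
[539.33294531 327.79802529 228.27126794] [-2.17721787e+00 -2.26475731e+00  2.03173683e-03] 24.39027322794089 [ 5.27426662e-01  4.26668037e-01  1.61011072e+00 -3.62907408e-04
  1.10606642e+00  4.88179971e-01]
2741 140.5 [[534.0, 414.0], [539.0, 299.0], [580.0, 300.0], [575.0, 415.0]]
```

```bash
python3 -m creep '[0.004,0.008,-0.03,0,0.004,0.008,-0.06,0,0.004,0.008,-0.085,0,0.004,0.008,-0.1,0,0.004,0.008,-0.109,0,0.004,0.008,-0.109,0]'; python3 -m creep '[0,0,0,0,0,0,0,0,0,0,0,0,0,0,0,0,0,0,0,0,0,0,0,0]' 0
```

```text
t: 3.98
ee_pos: [542.6, 335.9, 117.7]
orientation: [-2.176, -2.264, 0.006]
ft_force: [-0.1, -0.8, -0.1]
width: 24.8
grasp_force: 0.0
t: 4.48
ee_pos: [544.3, 338.0, 120.9]
orientation: [2.175, 2.266, 0.002]
ft_force: [-1.9, -3.1, 6.5]
width: 10.3
grasp_force: 30.0
```

```bash
python3 -m creep '[-0.015,-0.0007,0,0,-0.035,-0.0016,0,0,-0.055,-0.0026,0,0,-0.075,-0.0035,0,0,-0.095,-0.0045,0,0,-0.115,-0.0054,0,0,-0.135,-0.0063,0,0,-0.147,-0.0069,0,0,-0.152,-0.0071,0,0,-0.152,-0.0071,0,0]'; python3 -m creep '[0,0,0,0,0,0,0,0,0,0,0,0,0,0,0,0]'
```

```text
t: 5.32
ee_pos: [394.4, 330.8, 120.9]
orientation: [2.169, 2.266, 0.009]
ft_force: [9.8, -10.2, 1.2]
width: 10.3
grasp_force: 30.0
t: 5.65
ee_pos: [394.4, 330.7, 120.9]
orientation: [2.172, 2.265, 0.006]
ft_force: [8.5, -7.6, 5.3]
width: 10.1
grasp_force: 30.0
```

```bash
python3 -m creep '[0,0,0,0,0,0,0,0,0,0,0,0,0,0,0,0]' 0.28; python3 -m creep '[0,0,0.04,0,0,0,0.08,0,0,0,0.12,0,0.04,0,0.15,0,0.08,0,0.18,0,0.1,0,0.2,0,0.1,0,0.2,0,0.1,0,0.2,0]'
python3 - <<'E'
from h import *
im,d,P,K,T=snap('wrist','w3.png')
o=get_obs();print(o['ee_pos'],o['orientation'])
np.save('P.npy',P)
for n in ['scoop','scoop_grip','scoop_spout','drawer_in']:
    for b in boxes_of('wrist',n)[:2]:
        u,v=map(int,np.round(b['centre']));print(n,round(b['score'],2),u,v,P[v,u].round())
snap('top','t1.png')
E
```

```text
t: 5.98
ee_pos: [391.7, 331.0, 119.5]
orientation: [-2.175, -2.267, -0.001]
ft_force: [0.1, 0.6, -0.5]
width: 24.4
grasp_force: 0.0
t: 6.65
ee_pos: [493.5, 331.2, 320.7]
orientation: [2.177, 2.265, 0.005]
ft_force: [-0.2, 0.5, 0.0]
width: 24.4
grasp_force: 0.0
[491.39795071 330.64770765 318.80619627] [-2.17579263e+00 -2.26548653e+00  9.76516052e-04]
scoop 0.74 282 175 [499. 336.  83.]
scoop_grip 0.75 284 175 [502. 336.  84.]
scoop_grip 0.63 288 141 [505. 378.  79.]
scoop_spout 0.59 283 174 [500. 338.  84.]
drawer_in 0.57 279 142 [494. 376.  79.]
drawer_in 0.2 349 258 [575. 259. 153.]
```

View pics/w3.png

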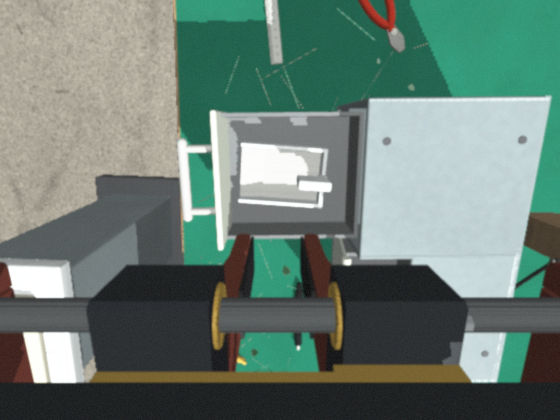

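The wrist view shows the drawer out with the scoop in it, spout left at (240,172), and its fin at (315,184).

```bash
python3 - <<'E'
from h import *
P=np.load('P.npy');X,Y,Z=P[...,0],P[...,1],P[...,2]
v,u=np.mgrid[:420,:560]
reg=(u>225)&(u<350)&(v>125)&(v<225)
for nm,lo,hi in [('fin',145,160),('walls',100,110),('floor',80,87),('dfloor',74,79.5)]:
    m=(reg&(Z>lo)&(Z<hi)).astype(np.uint8);n,l,s,ce=cv2.connectedComponentsWithStats(m)
    for i in range(1,n):
        if s[i,4]>25:
            q=P[l==i]; r=cv2.minAreaRect(q[:,:2].astype(np.float32));print(nm,s[i,4],ce[i].round(),np.nanmedian(q[:,2]).round(1),q[:,:2].mean(0).round(1),cv2.boxPoints(r).round(0).tolist())
# top view after
im,d,P,K,T=snap('top')
hsv=cv2.cvtColor(im,cv2.COLOR_RGB2HSV)
X,Y=P[...,0],P[...,1]
m=((X>350)&(X<750)&(Y>-250)&(Y<240)&(hsv[...,0]>15)&(hsv[...,0]<35)&(hsv[...,1]>110)&(hsv[...,2]>110)).astype(np.uint8)
n,l,s,ce=cv2.connectedComponentsWithStats(m)
for i in range(1,n):
    if s[i,4]>8: print('yel',s[i,4],ce[i],np.nanmedian(P[l==i],0).round(1))
E
```

```text
fin 352 [314. 185.] 154.2 [530.4 338.8] [[514.0, 334.0], [548.0, 332.0], [548.0, 343.0], [514.0, 344.0]]
walls 423 [293. 151.] 105.6 [509.8 368.5] [[449.0, 346.0], [548.0, 343.0], [549.0, 372.0], [450.0, 376.0]]
walls 81 [227. 191.] 104.3 [434.5 318.1] [[432.0, 359.0], [436.0, 277.0], [437.0, 277.0], [433.0, 359.0]]
walls 397 [285. 202.] 105.4 [503.5 307.8] [[447.0, 309.0], [450.0, 290.0], [549.0, 304.0], [547.0, 323.0]]
floor 3045 [282. 173.] 83.8 [498.5 339.2] [[454.0, 309.0], [543.0, 306.0], [545.0, 367.0], [456.0, 370.0]]
floor 34 [347. 179.] 83.1 [579.8 334.7] [[578.0, 350.0], [580.0, 319.0], [581.0, 319.0], [579.0, 350.0]]
floor 215 [289. 221.] 83.4 [511.1 276.6] [[436.0, 291.0], [436.0, 271.0], [583.0, 277.0], [582.0, 296.0]]
dfloor 5254 [292. 172.] 78.5 [511.8 338.6] [[431.0, 393.0], [437.0, 271.0], [583.0, 278.0], [577.0, 399.0]]
yel 60 [335.41666667 259.38333333] [439.    3.8   9.7]
yel 64 [374.015625 267.5     ] [422.  -79.4  10. ]
```

```bash
python3 -m creep '[-0.003,-0.02,0,0,-0.061,-0.36,-0.04,0,-0.061,-0.36,-0.06,0,-0.061,-0.36,-0.085,0,-0.061,-0.36,-0.085,0,-0.061,-0.36,-0.085,0,-0.061,-0.36,-0.085,0,-0.061,-0.36,-0.085,0,-0.061,-0.36,-0.085,0,-0.061,-0.36,-0.085,0]' 0.4; python3 -m creep '[0,-0.01,0,0,0,-0.01,0,0,0,-0.01,0,0]'
cat > fer.py <<'E'
from h import *
import sys
o=get_obs();r=o['orientation'];print(o['ee_pos'].round(1),'closing',round(2*np.arctan2(r[1],r[0])-np.pi/2,3)%np.pi,'q6',o['qpos'][5].round(2))
im,d,P,K,T=snap('wrist',sys.argv[1])
hsv=cv2.cvtColor(im,cv2.COLOR_RGB2HSV)
X,Y,Z=P[...,0],P[...,1],P[...,2]
m=((X>350)&(X<560)&(Y>-250)&(Y<240)&(Z<30)&(hsv[...,0]>15)&(hsv[...,0]<35)&(hsv[...,1]>110)&(hsv[...,2]>60)).astype(np.uint8)
n,l,s,ce=cv2.connectedComponentsWithStats(m)
for i in range(1,n):
    if s[i,4]>30:
        q=P[l==i];q=q[~np.isnan(q[:,0])];(c,w,a)=cv2.minAreaRect(q[:,:2].astype(np.float32))
        x=np.linalg.eigh(np.cov(q[:,:2].T))[1][:,1]
        print('yel',s[i,4],ce[i].round(),'c',np.round(c,1),np.round(w,1),'long',round(np.arctan2(x[1],x[0])%np.pi,3),'z',np.nanmax(q[:,2]).round(1))
E
python3 fer.py w4.png
```

```text
t: 7.83
ee_pos: [428.6, -31.6, 233.1]
orientation: [-2.176, -2.265, 0.003]
ft_force: [0.5, -0.1, -0.6]
width: 34.9
grasp_force: 0.0
t: 8.08
ee_pos: [431.2, -38.8, 234.7]
orientation: [2.177, 2.265, 0.001]
ft_force: [-0.2, 1.2, 0.3]
width: 35.0
grasp_force: 0.0
[431.2 -38.8 234.7] closing 0.04 q6 -0.16
yel 208 [284. 143.] c [437.8   3.3] [10.8 34. ] long 2.544 z 14.3
yel 179 [267. 210.] c [420.6 -79.6] [10.  35.1] long 2.071 z 13.6
```

View pics/w4.png

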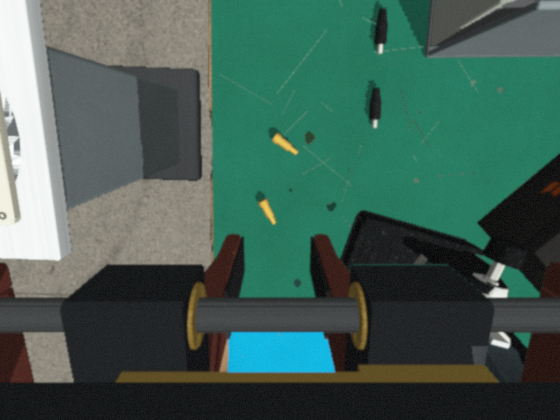

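```bash
python3 -m creep '[0.007,0.042,-0.03,0.12,0.007,0.042,-0.06,0.24,0.007,0.042,-0.09,0.36,0.007,0.042,-0.12,0.48,0.007,0.042,-0.15,0.6,0.007,0.042,-0.17,0.72,0.007,0.042,-0.18,0.84,0.007,0.042,-0.18,0.933,0.007,0.042,-0.18,0.933,0.007,0.042,-0.18,0.933]'; python3 fer.py w5.png
```

```text
t: 8.97
ee_pos: [438.4, 4.0, 54.5]
orientation: [0.925, 3.002, 0.0]
ft_force: [-0.0, 0.1, 0.6]
width: 35.4
grasp_force: 0.0
[438.4   4.   54.5] closing 0.973 q6 -0.99
yel 606 [277. 223.] c [439.5   3.5] [11.4 36.5] long 2.549 z 14.8
yel 239 [171. 256.] c [414.9 -68.8] [10.7 11.2] long 0.945 z 14.6
```

```bash
python3 -m creep '[0.001,0,-0.02,0,0.001,0,-0.04,0,0.001,0,-0.052,0,0.001,0,-0.052,0,0.001,0,-0.052,0]'; python3 -m creep '[0,0,0,0,0,0,0,0,0,0,0,0,0,0,0,0,0,0,0,0,0,0,0,0]' 0; python3 -m creep '[0,0,0.03,0,0,0,0.07,0,0,0,0.11,0,0,0,0.15,0,0,0,0.19,0,0,0,0.2,0]'
```

```text
t: 9.43
ee_pos: [438.9, 3.2, 2.6]
orientation: [-0.925, -3.002, 0.0]
ft_force: [-0.7, 0.2, -0.1]
width: 35.6
grasp_force: 0.0
t: 9.93
ee_pos: [439.2, 2.9, 2.9]
orientation: [0.924, 3.002, 0.001]
ft_force: [-0.1, 0.6, 6.6]
width: 9.6
grasp_force: 29.8
t: 10.43
ee_pos: [441.5, 2.8, 207.9]
orientation: [0.921, 2.995, 0.004]
ft_force: [0.8, -0.0, 0.4]
width: 9.5
grasp_force: 29.8
```

```bash
python3 -m creep '[0.003,0.02,0,0.06,0.036,0.33,0,0.562,0.036,0.33,0,0.562,0.036,0.33,0,0.562,0.036,0.33,0,0.562,0.036,0.33,0,0.562,0.036,0.33,0,0.562,0.036,0.33,0,0.562,0.036,0.33,0,0.562,0.036,0.33,0,0.562]'; python3 -m creep '[0,0,0,0,0,0,0,0]'; python3 - <<'E'
from h import *
im,d,P,K,T=snap('wrist','w6.png');o=get_obs();r=o['orientation'];print(o['ee_pos'],2*np.arctan2(r[1],r[0])-np.pi/2,o['qpos'][5])
E
```

```text
t: 11.27
ee_pos: [474.9, 336.8, 201.6]
orientation: [0.049, 3.141, 0.002]
ft_force: [0.8, -0.5, -0.0]
width: 9.7
grasp_force: 29.8
t: 11.43
ee_pos: [474.1, 331.8, 201.5]
orientation: [-0.055, -3.14, 0.002]
ft_force: [-0.1, -0.9, 0.2]
width: 9.5
grasp_force: 29.8
[474.29587078 331.46096254 201.79154606] -4.74791632038645 -0.9456003865336177
```

View pics/w6.png

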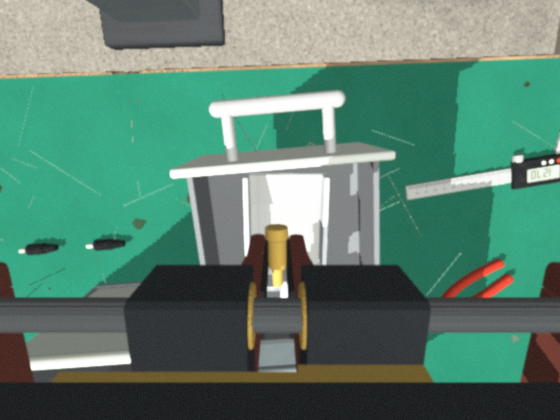

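The ferrule is held at (277,255) over the scoop's floor.

```bash
python3 -m creep '[0.002,0.002,-0.03,0,0.002,0.002,-0.06,0,0.002,0.002,-0.09,0,0.002,0.002,-0.105,0,0.002,0.002,-0.111,0,0.002,0.002,-0.111,0]'; python3 -m creep '[0,0,0,0,0,0,0,0,0,0,0,0,0,0,0,0]' 0.2; python3 -m creep '[0,0,0.03,0,0,0,0.07,0,0,0,0.11,0,0,0,0.15,0,0,0,0.15,0]'
python3 - <<'E'
from h import *
im,d,P,K,T=snap('wrist','w7.png');o=get_obs();print(o['ee_pos'],o['width'])
for n in ['ferrule_0']:
    for b in boxes_of('wrist',n)[:3]:
        u,v=map(int,np.round(b['centre']));print(n,round(b['score'],2),u,v,P[v,u].round())
E
```

```text
t: 11.98
ee_pos: [476.2, 333.1, 90.2]
orientation: [-0.057, -3.139, 0.003]
ft_force: [-0.0, 0.0, -0.4]
width: 9.6
grasp_force: 29.8
t: 12.32
ee_pos: [477.5, 335.2, 92.6]
orientation: [0.055, 3.139, 0.002]
ft_force: [0.1, -0.1, -0.2]
width: 17.6
grasp_force: 0.0
t: 12.73
ee_pos: [480.5, 337.5, 250.4]
orientation: [0.054, 3.129, 0.013]
ft_force: [0.7, 1.7, 0.6]
width: 17.5
grasp_force: 0.0
[479.21381118 336.57711163 246.89514181] 17.638410473445727
ferrule_0 0.62 271 183 [471. 334.  97.]
```

View pics/w7.png

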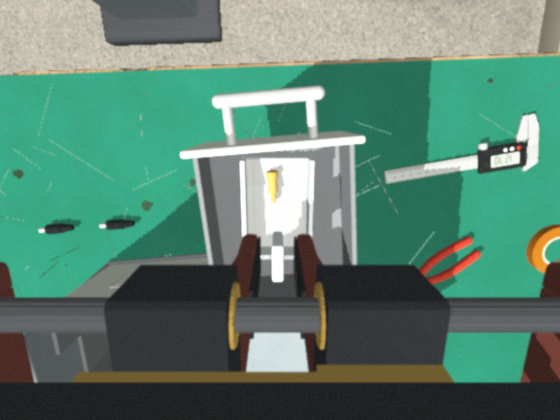

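The first ferrule lies in the scoop at (272,185). Next I fetch the second.

```bash
python3 -m creep '[-0.003,-0.02,0,-0.05,-0.055,-0.38,-0.012,-1.035,-0.055,-0.38,-0.012,-1.035,-0.055,-0.38,-0.012,-1.035,-0.055,-0.38,-0.012,-1.035,-0.055,-0.38,-0.012,-1.035,-0.055,-0.38,-0.012,-1.035,-0.055,-0.38,-0.012,-1.035,-0.055,-0.38,-0.012,-1.035,-0.055,-0.38,-0.012,-1.035]' 0.4; python3 -m creep '[0,0,0,0,0,0,0,0]'; python3 fer.py w8.png
```

```text
t: 13.67
ee_pos: [419.7, -47.4, 228.0]
orientation: [-1.609, -2.696, 0.002]
ft_force: [0.6, 0.8, -0.6]
width: 35.2
grasp_force: 0.0
t: 13.83
ee_pos: [420.6, -46.3, 228.2]
orientation: [-1.605, -2.698, 0.001]
ft_force: [-1.0, 0.9, 0.9]
width: 35.3
grasp_force: 0.0
[420.6 -46.3 228.2] closing 0.49718530717958664 q6 -0.64
yel 178 [265. 203.] c [422. -79.] [10.8 35.3] long 2.084 z 14.0
```

```bash
python3 -m creep '[0.001,-0.033,-0.03,0.01,0.001,-0.033,-0.07,0.01,0.001,-0.033,-0.11,0.01,0.001,-0.033,-0.15,0.01,0.001,-0.033,-0.18,0.01,0.001,-0.033,-0.2,0.01,0.001,-0.033,-0.215,0.01,0.001,-0.033,-0.225,0.01,0.001,-0.033,-0.225,0.01,0.001,-0.033,-0.225,0.01]'; python3 -m creep '[0,0,0,0,0,0,0,0,0,0,0,0,0,0,0,0,0,0,0,0,0,0,0,0]' 0; python3 -m creep '[0,0,0.03,0,0,0,0.07,0,0,0,0.11,0,0,0,0.15,0,0,0,0.19,0,0,0,0.2,0,0,0,0.2,0]'
```

```text
t: 14.72
ee_pos: [422.7, -77.3, 4.1]
orientation: [-1.585, -2.711, 0.001]
ft_force: [-0.7, -0.0, 0.4]
width: 35.5
grasp_force: 0.0
t: 15.22
ee_pos: [423.1, -78.3, 5.0]
orientation: [1.588, 2.71, 0.001]
ft_force: [-0.3, 0.4, 7.3]
width: 9.5
grasp_force: 29.6
t: 15.8
ee_pos: [424.9, -78.7, 207.9]
orientation: [1.584, 2.704, 0.004]
ft_force: [0.4, 0.2, 0.8]
width: 9.6
grasp_force: 29.6
```

```bash
python3 -m creep '[0.003,0.02,0,0.06,0.054,0.426,0,1.025,0.054,0.426,0,1.025,0.054,0.426,0,1.025,0.054,0.426,0,1.025,0.054,0.426,0,1.025,0.054,0.426,0,1.025,0.054,0.426,0,1.025,0.054,0.426,0,1.025,0.054,0.426,0,1.025]'; python3 -m creep '[0.003,0.03,0,0,0.003,0.03,0,0,0.003,0.03,0,0,0.003,0.03,0,0]'
```

```text
t: 16.63
ee_pos: [471.3, 315.5, 202.1]
orientation: [-0.046, -3.139, 0.003]
ft_force: [0.8, 0.1, -0.4]
width: 9.7
grasp_force: 29.6
t: 16.97
ee_pos: [474.4, 342.8, 202.5]
orientation: [-0.054, -3.138, 0.004]
ft_force: [0.2, -0.3, -0.1]
width: 9.6
grasp_force: 29.6
```

```bash
python3 -m creep '[0.002,0.006,-0.03,0,0.002,0.006,-0.06,0,0.002,0.006,-0.08,0,0.002,0.006,-0.092,0,0.002,0.006,-0.097,0,0.002,0.006,-0.097,0]'; python3 -m creep '[0,0,0,0,0,0,0,0,0,0,0,0,0,0,0,0]' 0.2; python3 -m creep '[0,0,0.03,0,0,0,0.07,0,0,0,0.11,0,0,0,0.15,0,0,0,0.15,0]'
python3 - <<'E'
from h import *
im,d,P,K,T=snap('wrist','w9.png');o=get_obs();print(o['ee_pos'],o['width'])
cv2.imwrite('pics/w9c.png',cv2.resize(im[120:300,180:380,::-1],None,fx=3,fy=3))
for n in ['ferrule_0']:
    for b in boxes_of('wrist',n)[:4]:
        u,v=map(int,np.round(b['centre']));print(n,round(b['score'],2),u,v,P[v,u].round())
Z=P[...,2];m=((Z>145)&(Z<158)&(P[...,0]>500)&(P[...,0]<560)&(P[...,1]>315)&(P[...,1]<365)).astype(np.uint8)
n,l,s,ce=cv2.connectedComponentsWithStats(m)
for i in range(1,n):
    if s[i,4]>25: print('fin',s[i,4],ce[i],cv2.boxPoints(cv2.minAreaRect(P[l==i][:,:2].astype(np.float32))).round().tolist())
E
```

```text
t: 17.47
ee_pos: [477.2, 348.6, 106.4]
orientation: [-0.057, -3.139, 0.002]
ft_force: [0.1, -0.1, -0.2]
width: 9.5
grasp_force: 29.6
t: 17.8
ee_pos: [478.1, 350.3, 108.5]
orientation: [0.055, 3.14, 0.002]
ft_force: [-0.5, 0.2, 0.1]
width: 17.6
grasp_force: 0.0
t: 18.22
ee_pos: [481.1, 352.6, 266.5]
orientation: [0.054, 3.13, 0.013]
ft_force: [0.9, 1.6, 0.7]
width: 17.7
grasp_force: 0.0
[479.84224379 351.65109713 262.90676037] 17.646760704201785
ferrule_0 0.77 274 176 [468. 352.  97.]
ferrule_0 0.7 255 181 [473. 332.  96.]
fin 229 [263.03930131 252.99126638] [[513.0, 342.0], [514.0, 335.0], [547.0, 337.0], [547.0, 345.0]]
```

View pics/w9c.png

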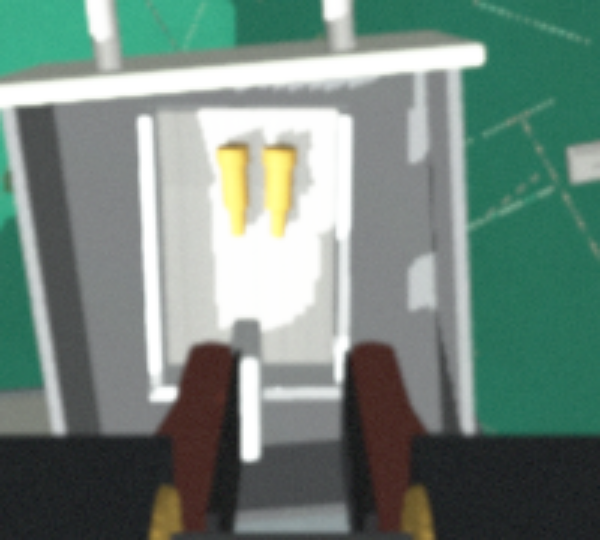

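Both ferrules lie side by side in the scoop, at (233,190) and (278,190) in the crop. Next is the bin.

```bash
python3 -m creep '[0.01,-0.02,0,0.04,0.128,-0.187,0,0.083,0.128,-0.187,0,0.083,0.128,-0.187,0,0.083,0.128,-0.187,0,0.083,0.128,-0.187,0,0.083,0.128,-0.187,0,0.083,0.128,-0.187,0,0.083,0.128,-0.187,0,0.083]' 0
python3 - <<'E'
from h import *
o=get_obs();r=o['orientation'];print(o['ee_pos'],(2*np.arctan2(r[1],r[0])-np.pi/2)%np.pi,o['width'])
im,d,P,K,T=snap('top')
Z=P[...,2];v,u=np.mgrid[:420,:560]
m=((Z>145)&(Z<163)&(P[...,0]>540)&(P[...,0]<610)&(P[...,1]>90)&(P[...,1]<265)).astype(np.uint8)
n,l,s,ce=cv2.connectedComponentsWithStats(m)
for i in range(1,n):
    if s[i,4]>25: print(s[i,4],ce[i],cv2.boxPoints(cv2.minAreaRect(P[l==i][:,:2].astype(np.float32))).round().tolist(),np.median(Z[l==i]))
E
```

```text
t: 19.07
ee_pos: [604.5, 162.8, 255.8]
orientation: [0.075, -3.138, 0.0]
ft_force: [-0.1, -0.3, -0.5]
width: 0.2
grasp_force: 0.0
[604.49741141 162.82136712 255.75852039] 1.618276013657634 0.21721045404843062
398 [245.40201005 189.3718593 ] [[569.0, 255.0], [576.0, 113.0], [586.0, 113.0], [579.0, 255.0]] 155.3822086907693
```

```bash
python3 -m creep '[0,0,-0.04,0,0,0,-0.08,0,0,0,-0.11,0,0,0,-0.124,0,0,0,-0.124,0]'; python3 -m creep '[-0.01,0,0,0,-0.02,0,0,0,-0.03,-0.001,-0.002,0,-0.043,-0.001,-0.005,0,-0.055,-0.002,-0.008,0,-0.067,-0.002,-0.015,0,-0.08,-0.003,-0.022,0,-0.09,-0.003,-0.029,0,-0.095,-0.004,-0.033,0,-0.098,-0.004,-0.035,0]'
python3 -m creep '[0,0,0,0,0,0,0,0]'
```

```text
t: 19.53
ee_pos: [601.7, 163.8, 129.1]
orientation: [0.079, -3.133, 0.003]
ft_force: [-0.4, 0.3, -0.3]
width: 0.5
grasp_force: 0.0
t: 20.37
ee_pos: [517.7, 160.8, 105.8]
orientation: [-0.078, 3.116, 0.006]
ft_force: [15.6, -9.1, 48.5]
width: 0.6
grasp_force: 21.8
t: 20.53
ee_pos: [517.8, 160.7, 106.0]
orientation: [-0.077, 3.117, 0.006]
ft_force: [12.3, -5.5, 35.4]
width: 0.5
grasp_force: 16.4
```

```bash
python3 -m creep '[0,0,0.008,0,0,0,0.014,0,0,0,0.014,0,0,0,0.014,0]'
python3 - <<'E'
from h import *
o=get_obs();print(o['ee_pos'],o['ft_force'])
im,d,P,K,T=snap('side','s1.png')
cv2.imwrite('pics/s1c.png',cv2.resize(im[100:270,150:380,::-1],None,fx=3,fy=3))
E
```

```text
t: 20.87
ee_pos: [510.8, 159.8, 115.3]
orientation: [-0.076, 3.132, 0.003]
ft_force: [7.0, -0.4, 7.6]
width: 0.5
grasp_force: 4.2
[510.79236332 159.80927611 115.2591533 ] [ 6.97765183 -0.40009334  7.58889   ]
```

View pics/s1c.png

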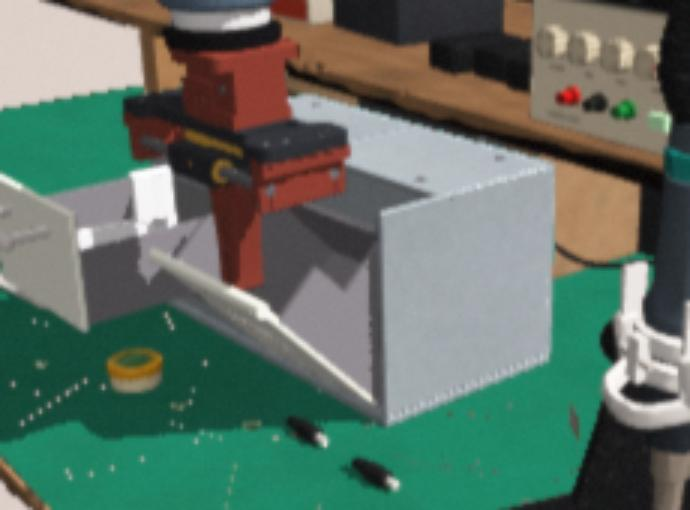

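The bin is leaning far out with the finger behind its lip at (245,290). A little more pull, then I retreat and measure.

```bash
python3 -m creep '[-0.003,0,0.002,0,-0.005,0,0.003,0,-0.005,0,0.003,0,-0.005,0,0.003,0]'; python3 -m creep '[0.005,0,0.01,0,0.01,0,0.04,0,0.02,0,0.08,0,0.02,0.02,0.12,0,0.02,0.06,0.14,0,0.02,0.09,0.14,0,0.02,0.12,0.14,0,0.02,0.16,0.14,0,0.02,0.18,0.14,0,0.02,0.18,0.14,0]' 0.35
python3 - <<'E'
from h import *
o=get_obs();r=o['orientation'];print(o['ee_pos'],(2*np.arctan2(r[1],r[0])-np.pi/2)%np.pi,o['width'],o['qpos'][5])
im,d,P,K,T=snap('top')
v,u=np.mgrid[:420,:560]
col=(P[...,1]>140)&(P[...,1]<150)&(P[...,0]>460)&(P[...,0]<660)
q=P[col];q=q[np.argsort(q[:,0])];print(q[::4].round().astype(int).tolist())
im,d,P,K,T=snap('wrist');np.save('P.npy',P)
Z=P[...,2];m=((Z>145)&(Z<158)&(P[...,0]>500)&(P[...,0]<560)&(P[...,1]>315)&(P[...,1]<365)).astype(np.uint8)
n,l,s,ce=cv2.connectedComponentsWithStats(m)
for i in range(1,n):
    if s[i,4]>25: print('fin',s[i,4],ce[i],cv2.boxPoints(cv2.minAreaRect(P[l==i][:,:2].astype(np.float32))).round().tolist())
E
```

```text
t: 21.25
ee_pos: [509.2, 160.5, 118.6]
orientation: [-0.076, 3.125, 0.005]
ft_force: [16.0, -0.0, 1.6]
width: 0.3
grasp_force: 7.5
t: 22.08
ee_pos: [521.2, 342.5, 255.7]
orientation: [-0.081, 3.14, 0.002]
ft_force: [0.8, -0.9, 0.7]
width: 30.8
grasp_force: 0.0
[521.21206947 342.48279168 255.71084247] 1.6226293241604965 30.770274930956585 -1.0612677682113352
[[460, 146, -1], [462, 146, -1], [464, 148, 0], [467, 148, 1], [469, 140, -4], [471, 144, -2], [473, 146, 0], [475, 146, -1], [477, 149, 1], [480, 140, -5], [480, 142, 6], [482, 142, -1], [484, 140, -2], [486, 149, 4], [488, 147, 0], [490, 149, 0], [493, 148, 120], [493, 141, 119], [495, 142, 122], [497, 144, 123], [499, 146, 125], [501, 148, 120], [501, 141, 117], [503, 143, 114], [505, 141, 115], [507, 147, 109], [509, 147, 107], [511, 149, 107], [511, 144, 102], [513, 150, 102], [515, 142, 101], [517, 146, 99], [519, 146, 100], [519, 144, 94], [521, 142, 93], [523, 142, 91], [525, 146, 90], [527, 148, 87], [529, 144, 89], [529, 143, 85], [531, 141, 82], [533, 149, 82], [535, 141, 81], [537, 145, 79], [538, 150, 71], [540, 147, 
[... 704 characters left out ...]
 146, 136], [612, 143, 134], [614, 147, 134], [614, 145, 132], [617, 141, 127], [619, 145, 127], [621, 145, 126], [623, 149, 125], [624, 147, 121], [626, 150, 117], [628, 144, 119], [630, 142, 117], [630, 140, 115], [633, 150, 113], [635, 140, 111], [637, 142, 110], [637, 148, 106], [640, 147, 104], [642, 145, 103], [644, 147, 100], [645, 142, 163], [645, 145, 95], [646, 145, 164], [647, 145, 97], [648, 145, 166], [649, 145, 95], [650, 143, 91], [650, 143, 163], [651, 145, 93], [652, 149, 165], [654, 147, 166], [654, 147, 90], [654, 142, 88], [655, 141, 166], [657, 145, 166], [659, 147, 168]]
fin 466 [272.02575107 216.21030043] [[513.0, 333.0], [547.0, 332.0], [548.0, 342.0], [514.0, 343.0]]
```

The lip is at its stop (493,119; wall slope 0.73). Now the scoop's fin.

```bash
python3 -m creep '[0.0095,-0.005,-0.03,-0.082,0.0095,-0.005,-0.06,-0.082,0.0095,-0.005,-0.09,-0.082,0.0095,-0.005,-0.115,-0.082,0.0095,-0.005,-0.13,-0.082,0.0095,-0.005,-0.137,-0.082,0.0095,-0.005,-0.137,-0.082]'; python3 -m creep '[0,0,0,0,0,0,0,0,0,0,0,0,0,0,0,0,0,0,0,0,0,0,0,0]' 0; python3 -m creep '[0,0,0.01,0,0,0,0.025,0,0,0,0.045,0,0,0,0.065,0,0,0,0.085,0,0,0,0.105,0,0,0,0.12,0,0,0,0.13,0,0,0,0.13,0]'
python3 - <<'E'
from h import *
im,d,P,K,T=snap('wrist','w10.png')
im,d,P,K,T=snap('side','s2.png')
cv2.imwrite('pics/s2c.png',np.hstack([cv2.resize(im[70:250,150:330],None,fx=2.2,fy=2.2),cv2.resize(cv2.imread('pics/w10.png')[80:350,100:460,::-1],(400,396))])[...,::-1])
for n in ['ferrule_0']:
    for c in ['side']:
     for b in boxes_of(c,n)[:4]:
        u,v=map(int,np.round(b['centre']));print(n,round(b['score'],2),u,v,P[v,u].round())
E
```

```text
t: 22.77
ee_pos: [530.9, 331.9, 116.9]
orientation: [-0.055, -3.138, 0.003]
ft_force: [0.1, 0.8, -0.0]
width: 30.9
grasp_force: 0.0
t: 23.27
ee_pos: [532.9, 334.4, 119.9]
orientation: [0.052, 3.139, 0.002]
ft_force: [0.9, 0.1, 6.0]
width: 9.7
grasp_force: 30.0
t: 24.02
ee_pos: [532.9, 334.5, 251.1]
orientation: [0.053, 3.138, 0.003]
ft_force: [0.6, -0.0, -2.2]
width: 9.7
grasp_force: 30.0
```

View pics/s2c.png

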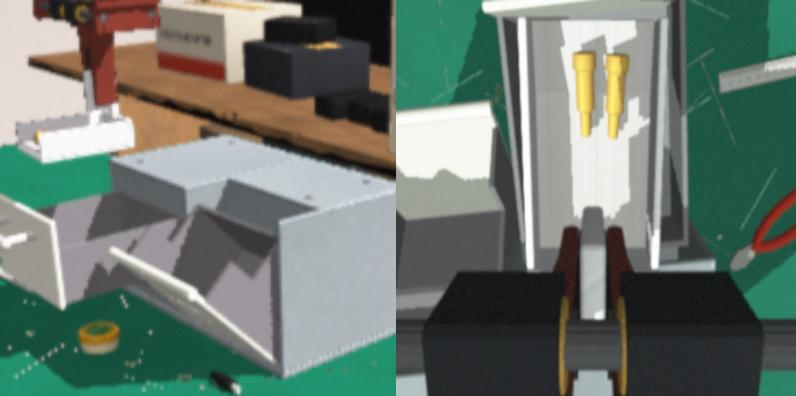

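The scoop is level and holds both ferrules, seen at (585,95) and (617,95). Next I measure the bin's cheek profile.

```bash
python3 - <<'E'
from h import *
im,d,P,K,T=snap('top','t2.png')
for x in (515,530,545,560,575):
    m=(abs(P[...,0]-x)<2.5)&(P[...,1]>95)&(P[...,1]<275);q=P[m];q=q[np.argsort(q[:,1])]
    print(x,[(int(a),int(b)) for a,b in q[:,1:]])
cv2.imwrite('pics/t2c.png',cv2.resize(im[130:230,190:310,::-1],None,fx=5,fy=5))
E
```

```text
515 [(96, 3), (96, 1), (98, 0), (98, -3), (101, -1), (101, -1), (103, 3), (103, 3), (105, 1), (105, 0), (107, 3), (107, 2), (109, 3), (109, 111), (109, 110), (109, 109), (109, 1), (111, 110), (111, 109), (111, 109), (113, 103), (113, 102), (113, 99), (115, 106), (115, 103), (115, 99), (117, 107), (117, 101), (117, 97), (119, 105), (119, 102), (119, 98), (121, 106), (121, 104), (121, 102), (123, 108), (123, 99), (123, 98), (125, 102), (125, 103), (125, 100), (127, 102), (127, 100), (127, 96), (129, 106), (129, 103), (129, 102), (131, 104), (131, 102), (131, 97), (133, 101), (133, 99), (133, 98), (135, 102), (135, 99), (135, 98), (137, 102), (137, 101), (137, 99), (139, 107), (139, 105), (139, 103), (141, 105), (141, 98), (141, 97), (143, 103), (143, 101), (143, 97), (145, 103), (145, 100), (145, 100), (147, 104), (147, 100), (147, 98), (149, 101), (149, 100), (149, 99), (151, 103), (151, 99), (151, 98), (153, 103), (153, 101), (153, 99), (155, 101), (155, 100), (155, 99), (157, 101), (157, 99), (157, 99), (159, 100), (159, 101), (159, 100), (161, 104), (161, 97), (161, 94), (163, 102)
[... 19582 characters left out ...]
33, 29), (233, 29), (234, 32), (235, 30), (236, 32), (237, 31), (237, 29), (239, 32), (239, 31), (239, 31), (241, 31), (241, 27), (243, 33), (243, 31), (245, 32), (245, 31), (246, 24), (247, 31), (247, 30), (247, 29), (250, 29), (250, 29), (250, 131), (250, 66), (251, 117), (251, 91), (251, 116), (251, 77), (251, 90), (251, 36), (251, 115), (251, 63), (251, 102), (251, 48), (251, 47), (251, 32), (251, 73), (252, 99), (252, 122), (253, 129), (254, 121), (255, 128), (255, 127), (269, 112), (270, 120), (270, 98), (270, 74), (270, 85), (270, 73), (270, 108), (270, 129), (270, 84), (270, 84), (270, 118), (270, 94), (270, 127), (270, 105), (270, 127), (272, 129), (273, 126), (273, 124), (274, -4)]
```

View pics/t2c.png

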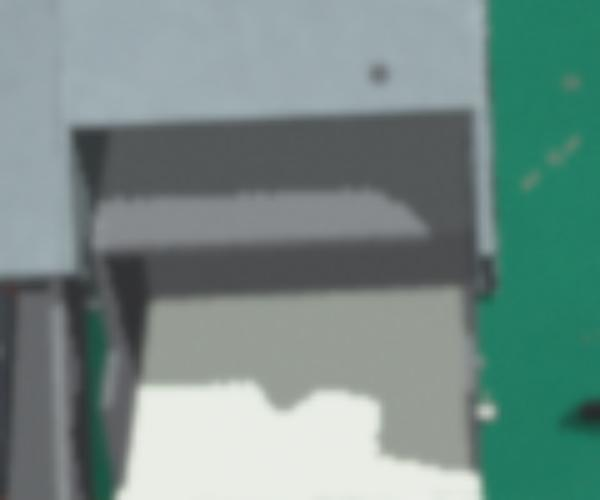

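Both walls beside the bin are clear. This interface has no tilt, so I'll tip the scoop by pivoting it in the grip: spout toward +y, pressed against the bin's left cheek while moving sideways and up. First I spin and carry it over gently.

```bash
python3 -m creep '[0.001,-0.006,0,-0.05,0.003,-0.018,0,-0.15,0.005,-0.03,0,-0.25,0.007,-0.042,0,-0.35,0.009,-0.054,0,-0.45,0.011,-0.066,0,-0.55,0.013,-0.078,0,-0.65,0.015,-0.09,0,-0.75,0.017,-0.102,0,-0.85,0.018,-0.108,0,-0.9]'; python3 -m creep '[0.001,-0.006,0,-0.05,0.003,-0.018,0,-0.15,0.005,-0.03,0,-0.25,0.007,-0.042,0,-0.35,0.009,-0.054,0,-0.45,0.011,-0.063,0,-0.53,0.013,-0.07,0,-0.57,0.013,-0.072,0,-0.59,0.013,-0.072,0,-0.59]'
python3 - <<'E'
from h import *
o=get_obs();r=o['orientation'];print(o['ee_pos'],(2*np.arctan2(r[1],r[0])-np.pi/2)%np.pi,o['qpos'][5])
im,d,P,K,T=snap('wrist','w11.png')
for b in boxes_of('wrist','ferrule_0')[:4]:
        u,v=map(int,np.round(b['centre']));print(round(b['score'],2),u,v,P[v,u].round())
E
```

```text
t: 25.05
ee_pos: [549.5, 224.4, 246.9]
orientation: [-1.421, -2.8, 0.004]
ft_force: [0.5, 0.3, -1.4]
width: 9.8
grasp_force: 30.0
t: 25.8
ee_pos: [562.5, 153.3, 247.3]
orientation: [-2.169, -2.271, 0.003]
ft_force: [0.3, 0.1, -2.4]
width: 9.6
grasp_force: 30.0
[562.54008003 153.3398629  247.33860135] 0.04603867507125248 0.1996937448872881
0.76 268 137 [554. 214. 224.]
0.74 296 138 [569. 214. 224.]
0.71 208 31 [491. 299.  80.]
```

View pics/w11.png

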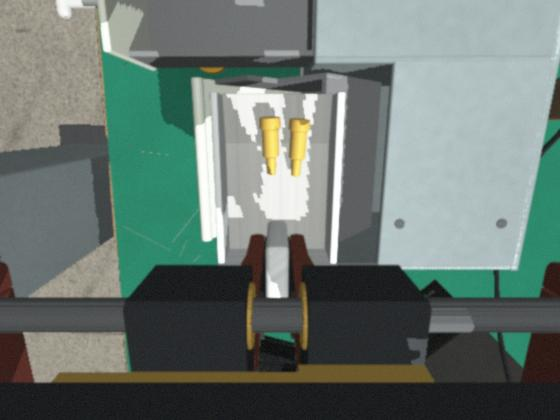

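Both ferrules (268,140 and 297,140) are level over the bin mouth. Lowering.

```bash
python3 -m creep '[0,0,-0.008,0,0,0,-0.022,0,0,0,-0.036,0,0,0,-0.05,0,0,0,-0.064,0,0,0,-0.078,0,0,0,-0.092,0,0,0,-0.103,0,0,0,-0.11,0,0,0,-0.11,0]'; python3 -m creep '[0,0.003,0,0,0,0.006,0,0,0,0.009,0,0,0,0.012,0,0,0,0.012,0,0]'
```

```text
t: 26.73
ee_pos: [561.9, 153.9, 136.5]
orientation: [-2.167, -2.273, 0.004]
ft_force: [-0.1, 0.1, -1.7]
width: 9.8
grasp_force: 30.0
t: 27.15
ee_pos: [563.4, 166.7, 139.0]
orientation: [2.168, 2.273, 0.002]
ft_force: [0.4, 0.4, -2.4]
width: 10.1
grasp_force: 30.0
```

```bash
python3 -m creep '[0,0.003,-0.003,0,0,0.006,-0.003,0,0,0.009,-0.003,0,0,0.009,-0.003,0]'; python3 -m creep '[0,0.004,0.002,0,0,0.008,0.004,0,0,0.012,0.007,0,0,0.012,0.007,0]'
```

```text
t: 27.48
ee_pos: [563.0, 171.2, 135.6]
orientation: [2.163, 2.272, -0.009]
ft_force: [0.9, -19.4, 4.8]
width: 10.2
grasp_force: 30.0
t: 27.82
ee_pos: [562.7, 182.6, 143.1]
orientation: [2.164, 2.272, -0.01]
ft_force: [-1.6, -22.4, 9.6]
width: 9.7
grasp_force: 30.0
```

```bash
python3 -m creep '[0,0.002,0.008,0,0,0.004,0.016,0,0,0.008,0.022,0,0,0.012,0.028,0,0,0.016,0.032,0,0,0.016,0.032,0]'; python3 - <<'E'
from h import *
im,d,P,K,T=snap('wrist','w12.png')
im,d,P,K,T=snap('side','s3.png')
cv2.imwrite('pics/s3c.png',np.hstack([cv2.resize(im[70:250,150:330],None,fx=2.2,fy=2.2),cv2.resize(cv2.imread('pics/w12.png')[30:300,100:460,::-1],(400,396))])[...,::-1])
E
```

```text
t: 28.32
ee_pos: [562.8, 203.1, 174.6]
orientation: [2.168, 2.273, -0.001]
ft_force: [-1.1, -4.4, -1.2]
width: 9.6
grasp_force: 30.0
```

View pics/s3c.png

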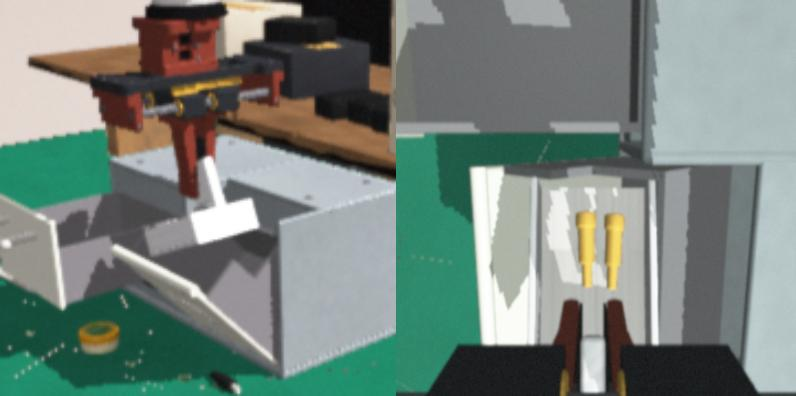

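The pivot works: the scoop is tilted spout-down, ferrules still in it at (587,250) and (613,250). I keep tilting.

```bash
python3 -m creep '[0,0.004,0.003,0,0,0.008,0.006,0,0,0.012,0.008,0,0,0.016,0.01,0,0,0.02,0.011,0,0,0.024,0.012,0,0,0.027,0.012,0,0,0.027,0.012,0]'; python3 - <<'E'
from h import *
im,d,P,K,T=snap('wrist','w13.png')
for b in boxes_of('wrist','ferrule_0')[:4]:
        u,v=map(int,np.round(b['centre']));print(round(b['score'],2),u,v,P[v,u].round())
# scoop floor slope along y
Z=P[...,2];m=(abs(P[...,0]-552)<2)&(P[...,1]>190)&(P[...,1]<262);q=P[m];q=q[np.argsort(q[:,1])][:,1:];print(q[::max(1,len(q)//20)].round().tolist())
im,d,P,K,T=snap('side','s4.png')
cv2.imwrite('pics/s4c.png',np.hstack([cv2.resize(im[70:250,150:330],None,fx=2.2,fy=2.2),cv2.resize(cv2.imread('pics/w13.png')[30:300,100:460,::-1],(400,396))])[...,::-1])
E
```

```text
t: 29.08
ee_pos: [563.7, 230.8, 187.2]
orientation: [2.168, 2.273, 0.003]
ft_force: [-1.1, -4.5, 0.2]
width: 10.0
grasp_force: 30.0
0.62 292 203 [572. 246. 132.]
0.58 275 206 [561. 244. 133.]
[[222.0, 132.0], [238.0, 123.0], [242.0, 227.0], [243.0, 242.0], [249.0, 292.0], [250.0, 296.0], [251.0, 293.0], [252.0, 291.0], [253.0, 292.0], [254.0, 301.0], [254.0, 305.0], [254.0, 305.0], [254.0, 303.0], [254.0, 293.0], [255.0, 302.0], [255.0, 2.0], [256.0, 121.0], [258.0, 113.0], [259.0, 291.0], [260.0, 292.0]]
```

View pics/s4c.png

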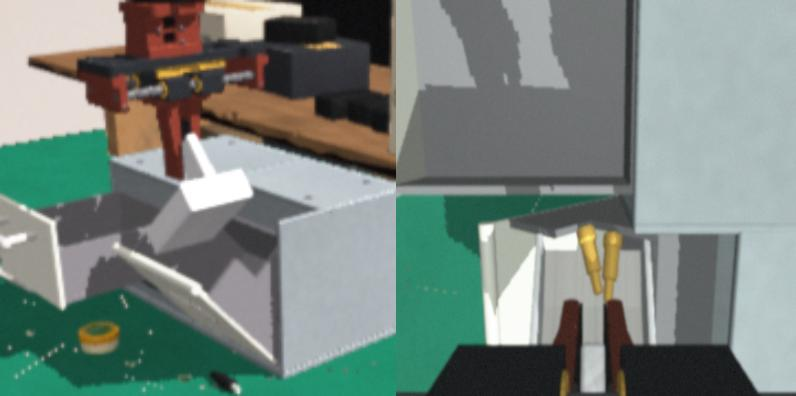

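```bash
python3 - <<'E'
from h import *
im,d,P,K,T=snap('wrist')
hsv=cv2.cvtColor(im,cv2.COLOR_RGB2HSV)
m=(hsv[...,0]>15)&(hsv[...,0]<35)&(hsv[...,1]>110)&(hsv[...,2]>60);m[:150]=0;m[245:]=0;m[:,:230]=0;m[:,330:]=0
n,l,s,ce=cv2.connectedComponentsWithStats(m.astype(np.uint8))
for i in range(1,n):
    if s[i,4]>40:
        for v in range(s[i,1],s[i,1]+s[i,3],8):
            q=P[v][l[v]==i];print(i,v,np.nanmedian(q,0).round())
for u in (255,300,330):
    print(u,[P[v,u].round().tolist() for v in range(158,204,5)])
E
```

```text
1 183 [559. 258. 125.]
1 191 [558. 252. 128.]
1 199 [559. 247. 130.]
1 207 [562. 242. 133.]
1 215 [563. 237. 134.]
1 223 [565. 232. 136.]
2 188 [574. 255. 127.]
2 196 [574. 250. 129.]
2 204 [573. 245. 132.]
2 212 [573. 240. 135.]
2 220 [573. 234. 136.]
2 228 [572. 229. 138.]
255 [[546.0, 275.0, 129.0], [538.0, 255.0, 2.0], [538.0, 250.0, 2.0], [543.0, 258.0, 84.0], [545.0, 258.0, 108.0], [546.0, 258.0, 128.0], [546.0, 254.0, 129.0], [543.0, 237.0, 68.0], [543.0, 233.0, 68.0], [546.0, 242.0, 122.0]]
300 [[576.0, 276.0, 130.0], [581.0, 265.0, 63.0], [582.0, 260.0, 56.0], [580.0, 259.0, 85.0], [579.0, 259.0, 109.0], [577.0, 259.0, 128.0], [578.0, 255.0, 127.0], [578.0, 252.0, 128.0], [578.0, 249.0, 129.0], [578.0, 245.0, 129.0]]
330 [[590.0, 281.0, 165.0], [590.0, 278.0, 167.0], [591.0, 275.0, 166.0], [591.0, 273.0, 166.0], [591.0, 270.0, 166.0], [591.0, 267.0, 165.0], [592.0, 263.0, 163.0], [596.0, 256.0, 143.0], [614.0, 230.0, 43.0], [596.0, 250.0, 144.0]]
```

The ferrules stopped at the spout with the scoop at only about 30° and the spout riding near the cheek's top. I'll back off, lower and press again, deeper.

```bash
python3 -m creep '[0,-0.001,0.004,0,0,-0.003,0.009,0,0,-0.007,0.012,0,0,-0.013,0.013,0,0,-0.019,0.013,0,0,-0.025,0.013,0,0,-0.03,0.013,0,0,-0.033,0.012,0,0,-0.035,0.01,0,0,-0.035,0.01,0]'; python3 - <<'E'
from h import *
o=get_obs();print(o['ee_pos'])
im,d,P,K,T=snap('wrist','w14.png')
hsv=cv2.cvtColor(im,cv2.COLOR_RGB2HSV)
m=(hsv[...,0]>15)&(hsv[...,0]<35)&(hsv[...,1]>110)&(hsv[...,2]>60);m[:110]=0;m[245:]=0;m[:,:230]=0;m[:,330:]=0
n,l,s,ce=cv2.connectedComponentsWithStats(m.astype(np.uint8))
for i in range(1,n):
    if s[i,4]>40:
        for v in range(s[i,1],s[i,1]+s[i,3],12):
            q=P[v][l[v]==i];print(i,v,np.nanmedian(q,0).round())
for x in (540,550):
    mm=(abs(P[...,0]-x)<1.5)&(P[...,1]>170)&(P[...,1]<230)&(P[...,2]>100)&(P[...,2]<200);q=P[mm];q=q[np.argsort(q[:,1])][:,1:];print(x,q[::max(1,len(q)//14)].round().tolist())
E
```

```text
t: 30.12
ee_pos: [562.8, 194.3, 195.8]
orientation: [-2.169, -2.272, 0.001]
ft_force: [-1.1, 0.0, -1.2]
width: 9.6
grasp_force: 30.0
[562.79173395 194.32530288 195.82299322]
1 135 [568. 251.  46.]
1 147 [578. 240.  38.]
1 159 [586. 228.  34.]
540 [[172.0, 153.0], [175.0, 151.0], [177.0, 147.0], [180.0, 146.0], [182.0, 143.0], [184.0, 142.0], [187.0, 140.0], [189.0, 141.0], [192.0, 137.0], [194.0, 136.0], [197.0, 135.0], [199.0, 133.0], [202.0, 132.0], [205.0, 132.0], [208.0, 128.0]]
550 [[186.0, 140.0], [188.0, 140.0], [189.0, 138.0], [191.0, 138.0], [193.0, 137.0], [194.0, 135.0], [196.0, 136.0], [198.0, 134.0], [199.0, 134.0], [201.0, 134.0], [203.0, 132.0], [204.0, 131.0], [206.0, 131.0], [206.0, 198.0], [208.0, 129.0]]
```

View pics/w14.png

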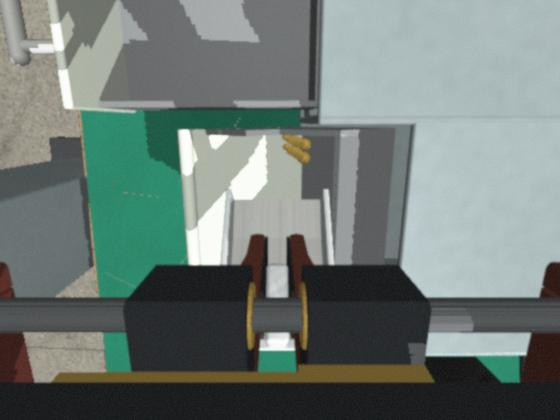

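Both ferrules lie in the bin at (297,143) and (297,155), and the scoop is empty. Back to the drawer.

```bash
python3 -m creep '[0,0,0.03,0,0,0,0.065,0,-0.004,0.02,0.065,0.12,-0.01,0.04,0.065,0.24,-0.015,0.065,0.065,0.36,-0.02,0.09,0.065,0.48,-0.025,0.115,0.065,0.6,-0.03,0.135,0.065,0.72,-0.032,0.143,0.065,0.84,-0.032,0.143,0.065,0.96]'; python3 -m creep '[0,0,0,0.12,0,0,0,0.24,0,0,0,0.36,0,0,0,0.48,0,0,0,0.53,0,0,0,0.53,0,0,0,0.53]'; python3 - <<'E'
from h import *
o=get_obs();r=o['orientation'];print(o['ee_pos'],(2*np.arctan2(r[1],r[0])-np.pi/2)%np.pi)
E
```

```text
t: 31.0
ee_pos: [530.2, 340.4, 261.1]
orientation: [-0.861, -3.021, -0.001]
ft_force: [-0.0, -0.6, -0.4]
width: 9.7
grasp_force: 30.0
t: 31.58
ee_pos: [530.9, 338.1, 261.2]
orientation: [-0.056, -3.141, 0.0]
ft_force: [-0.1, 0.8, -1.8]
width: 9.6
grasp_force: 30.0
[530.91042933 338.11275938 261.20805413] 1.5353887302922011
```

```bash
python3 -m creep '[0.006,-0.001,-0.03,0,0.006,-0.001,-0.06,0,0.006,-0.001,-0.085,0,0.006,-0.001,-0.097,0,0.006,-0.001,-0.097,0]'; python3 -m creep '[0,0,-0.004,0,0,0,-0.008,0,0,0,-0.012,0,0,0,-0.016,0,0,0,-0.016,0]';  python3 -m creep '[0,0,-0.004,0,0,0,-0.008,0,0,0,-0.008,0]'
```

```text
t: 32.0
ee_pos: [532.6, 336.3, 161.6]
orientation: [-0.055, -3.132, 0.005]
ft_force: [-9.9, 1.4, -0.4]
width: 10.4
grasp_force: 29.8
t: 32.42
ee_pos: [533.4, 337.0, 148.4]
orientation: [-0.055, -3.135, 0.002]
ft_force: [-13.5, 2.1, 5.6]
width: 10.1
grasp_force: 30.1
t: 32.67
ee_pos: [533.5, 337.1, 140.1]
orientation: [-0.055, -3.135, 0.002]
ft_force: [-12.8, 3.2, 4.2]
width: 10.4
grasp_force: 30.0
```

```bash
python3 -m creep '[-0.003,0,-0.004,0,-0.004,0,-0.008,0,-0.004,0,-0.012,0,-0.004,0,-0.016,0,-0.004,0,-0.02,0,-0.004,0,-0.02,0]'; python3 - <<'E'
from h import *
o=get_obs();print(o['ee_pos'],o['ft_force'])
im,d,P,K,T=snap('wrist','w15.png')
for x in (322,352):
    mm=(abs(P[...,1]-x)<1.5)&(P[...,0]>440)&(P[...,0]<560)&(P[...,2]>75)&(P[...,2]<130);q=P[mm];q=q[np.argsort(q[:,0])][:,[0,2]];print(x,q[::max(1,len(q)//14)].round().tolist())
E
```

```text
t: 33.17
ee_pos: [532.7, 338.4, 121.9]
orientation: [0.054, 3.141, 0.003]
ft_force: [-7.6, 2.2, 10.0]
width: 9.9
grasp_force: 30.0
[532.70724144 338.37352369 121.90817187] [-7.60035569  2.16965006 10.00674689]
322 [[447.0, 122.0], [448.0, 91.0], [452.0, 79.0], [458.0, 78.0], [465.0, 79.0], [471.0, 77.0], [477.0, 79.0], [484.0, 78.0], [491.0, 78.0], [498.0, 79.0], [505.0, 79.0], [511.0, 79.0], [519.0, 77.0], [528.0, 79.0], [535.0, 79.0]]
352 [[446.0, 94.0], [446.0, 80.0], [452.0, 79.0], [458.0, 79.0], [465.0, 79.0], [471.0, 78.0], [477.0, 77.0], [485.0, 79.0], [492.0, 80.0], [498.0, 80.0], [506.0, 79.0], [515.0, 78.0], [520.0, 79.0], [526.0, 78.0], [534.0, 78.0]]
```

View pics/w15.png

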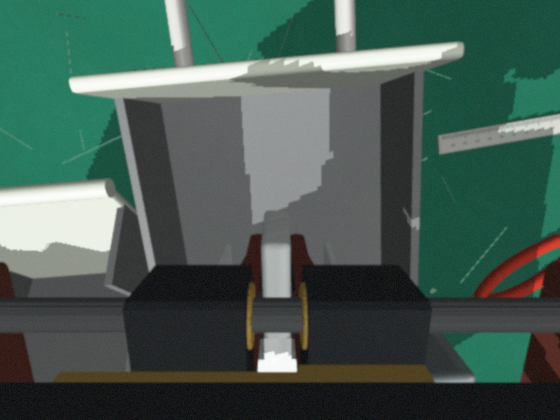

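I have now used up the picture allowance (and overran it), so I go on with depth numbers only. I lift and measure the scoop's tilt.

```bash
python3 -m creep '[-0.005,0,0.02,0,-0.01,0,0.05,0,-0.01,0,0.09,0,-0.01,0,0.13,0,-0.01,0,0.15,0,-0.01,0,0.15,0]'; python3 - <<'E'
from h import *
o=get_obs();p=o['ee_pos'];print(p,o['ft_force'],o['width'])
for c in ['side','top','wrist']:
    im,d,P,K,T=snap(c)
    X,Y,Z=P[...,0],P[...,1],P[...,2]
    m=(abs(Y-p[1])<40)&(X>p[0]-110)&(X<p[0]+100)&(Z>170)&(Z<p[2]+25)
    q=P[m]-[p[0],p[1],p[2]+19]
    # xz occupancy, grip-relative
    H,_,_=np.histogram2d(q[:,2],q[:,0],bins=[np.arange(-120,21,10),np.arange(-110,101,10)])
    print(c);[print('%5d'%(-120+10*i+5),' '.join('%3d'%min(k,999) for k in H[i])) for i in range(13,-1,-1)]
E
```

```text
t: 33.72
ee_pos: [525.6, 338.6, 276.5]
orientation: [0.056, 3.133, 0.009]
ft_force: [-0.0, -0.0, -0.3]
width: 9.7
grasp_force: 30.0
[525.55664489 338.64954922 276.50775715] [-0.00069996 -0.04816554 -0.25649371] 9.72382941589233
side
   15   0   0   0   0   0   0   0   0   0   0   0   0   0   0   0   0   0   0   0   0   0
    5   0   0   0   0   0   0   0   0   0  11  19   9  11  10  26   2   0   0   0   0   0
   -5   0   0   0   0   0   0   0   0   0  13  28  21  15  21  38   3   0   0   0   0   0
  -15   0   0   0   0   0   0   0   0   0  18  25  16  24  17  42   0   0   0   0   0   0
  -25   0   0   0   0   0   0   0   0   0   0   0   0  22  23  34   0   0   0   0   0   0
  -35   0   0   0   0   0   0   0   0   0   0   0   0  35  35  36   0   0   0   0   0   0
  -45   0   0   0   0   0   0   0   0   0   0   0   4  34  38  32   0   0   0   0   0   0
  -55   0   0   0   0   0   0   0   0   0   0   0   1  41  45  19   0   0   0   0   0   0
  -65   0   0   0   0   0   0   0   0   0   0   0   1   7   9   3   0   0   0   0   0   0
  -75   0   0   0   0   0   0   0   0   0   0   0   0   0
[... 2222 characters left out ...]
 0   0   0   0   0   0   0   0 110  15   0   0   0   0   0   0   0   0
  -55   0   0   0   0   0   0   0   0   0   0   0 114  48   0   0   0   0   0   0   0   0
  -65   0   0   0   0   0   0   0   0   0   0   0  54  33   3   0   0   0   0   0   0   0
  -75   0   0   0   0   0   0   0   0   0   0   0   0   0   0   0   0   0   0   0   0   0
  -85   0   0   0   0   0   0   0   0   0   0   0   0   0   0   0   0   0   0   0   0   0
  -95   0   0   0   0   0   0   0   0   0   0   0   0   0   0   0   0   0   0   0   0   0
 -105   0   0   0   0   0   0   0   0   0   0   0   0   0   0   0   0   0   0   0   0   0
 -115   0   0   0   0   0   0   0   0   0   0   0   0   0   0   0   0   0   0   0   0   0
```

Depth shows the scoop hanging spout-down (the rim contact folded it in the grip). I'll lay it level by drawing its underside over the cabinet's top front edge, then regrip it.

```bash
python3 -m creep '[0,0,-0.03,0,0.002,0,-0.06,0,0.004,0,-0.085,0,0.004,0,-0.085,0]'; python3 -m creep '[0.007,0,0.001,0,0.014,0,0.004,0,0.021,0,0.008,0,0.028,0,0.012,0,0.035,0,0.015,0,0.035,0,0.015,0]';  python3 -m creep '[0.008,0,0.001,0,0.016,0,0.001,0,0.024,0,0,0,0.032,0,-0.001,0,0.032,0,-0.001,0]'; cat > occ.py <<'E'
from h import *
o=get_obs();p=o['ee_pos'];print(p,o['ft_force'],o['width'])
for c in ['side','wrist']:
    im,d,P,K,T=snap(c)
    X,Y,Z=P[...,0],P[...,1],P[...,2]
    m=(abs(Y-p[1])<38)&(X>p[0]-110)&(X<p[0]+100)&(Z>172)&(Z<p[2]+45)
    q=P[m]-[p[0],p[1],p[2]+19]
    H,_,_=np.histogram2d(q[:,2],q[:,0],bins=[np.arange(-80,31,10),np.arange(-110,101,10)])
    print(c);[print('%5d'%(-80+10*i+5),' '.join('%3d'%min(k,999) for k in H[i])) for i in range(10,-1,-1)]
E
python3 occ.py
```

```text
t: 34.2
ee_pos: [523.0, 334.3, 177.8]
orientation: [-0.054, -3.13, 0.011]
ft_force: [-1.3, -0.9, -1.9]
width: 10.0
grasp_force: 30.0
t: 34.7
ee_pos: [564.2, 337.3, 202.5]
orientation: [0.054, 3.138, 0.002]
ft_force: [-3.0, 0.0, 1.9]
width: 9.6
grasp_force: 30.0
t: 35.12
ee_pos: [592.5, 336.4, 200.7]
orientation: [-0.053, -3.136, 0.002]
ft_force: [-13.4, -4.7, 13.6]
width: 10.1
grasp_force: 48.1
[592.50454757 336.38802472 200.74334031] [-13.37827663  -4.73360406  13.64290081] 10.072914737320417
side
   25   0   0   0   0   0   0   0   2   7  18  10   8  13   4   0   0   0   0   0   0   0
   15   0   0   0   0   0   0   0   0   4  22  18  21  14  24   8   0   0   0   0   0   0
    5   0   0   0   0   0   0   0   0   0  15  24  31  19  21  16   0   0   0   0   0   0
   -5   0   0   0   0   0   0   0   0   0  15  49  25  15  11   1   0   0   0   0   0   0
  -15   0   0   0   0   0   0   0   0   1  35  49  16  13   2   0   0   0   0   0   0   0
  -25   0   0   0   0   0   0   0   0  17  30  29  29   5   0   0   0   0   0   0   0   0
  -35   0   0   0   0   0   0   0  11  29  30  55   7   
[... 689 characters left out ...]
 0   0   0   0   0   0 346 313   3   0   0   0   0   0   0   0   0   0
  -15   0   0   0   0   0   0   0   0  59 480 142  39   0   0   0   0   0   0   0   0   0
  -25   0   0   0   0   0   0   0   8 341 118 303 687   0   0   0   0   0   0   0   0   0
  -35   0   0   0   0   0   0   0 273 117 129 999   1   0   0   0   0   0   0   0   0   0
  -45   0   0   0   0   0   0 116 119  70 999  69   0   0   0   0   0   0   0   0   0   0
  -55   0   0   0   0   0   0   0   0   0   0   0   0   0   0   0   0   0   0   0   0   0
  -65   0   0   0   0   0   0   0   0   0   0   0   0   0   0   0   0   0   0   0   0   0
  -75   0   0   0   0   0   0   0   0   0   0   0   0   0   0   0   0   0   0   0   0   0
```

```bash
python3 -m creep '[0.006,0,-0.001,0,0.012,0,-0.002,0,0.018,0,-0.005,0,0.024,0,-0.008,0,0.024,0,-0.008,0]';  python3 occ.py
```

```text
t: 35.63
ee_pos: [617.8, 336.6, 191.9]
orientation: [-0.053, -3.14, 0.001]
ft_force: [-6.0, -1.5, 3.4]
width: 9.6
grasp_force: 41.1
[617.78335647 336.63938029 191.89270219] [-6.04279834 -1.48127468  3.43786065] 9.623919936599876
side
   25   0   0   0   0   0   0   0   0   0  16  11   8   4   2   0   0   0   0   0   0   0
   15   0   0   0   0   0   0   0   0   0  20  19  16   4  24   0   0   0   0   0   0   0
    5   0   0   0   0   0   0   0   0   0  14  21  23  11  29   2   0   0   0   0   0   0
   -5   0   0   0   0   0   0   0   0   3  32  51  23  16  16  18   0   0   0   0   0   0
  -15   0   0   0   0   0   0   6  19  33  37  36  18  15  10   4   0   0   0   0   0   0
  -25   0   0   0   0   5  25  31  28  29  31  34  10   4   0   0   0   0   0   0   0   0
  -35   0   0   0   0   4  29  28  33  33  17   2   0   0   0   0   0   0   0   0   0   0
  -45   0   0   0   0   0   0   0   0   0   0   0   0   0   0   0   0   0   0   0   0   0
  -55   0   0   0   0   0   0   0   0   0   0   0   0   0   0   0   0   0   0   0   0   0
  -65   0   0   0   0   0   0   0   0   0   0   0   0   
[... 419 characters left out ...]
 0   0   0   0   0 278 714 318   3   0   0   0   0   0   0   0   0   0
  -15   0   0   0   0   0  18 323 437 234 315 178 223   0   0   0   0   0   0   0   0   0
  -25   0   0   0   0 160 404 163 130 152 999 999 508   0   0   0   0   0   0   0   0   0
  -35   0   0   0   0   8 135 999 999 999 350   0   0   0   0   0   0   0   0   0   0   0
  -45   0   0   0   0   0   0   0   0   0   0   0   0   0   0   0   0   0   0   0   0   0
  -55   0   0   0   0   0   0   0   0   0   0   0   0   0   0   0   0   0   0   0   0   0
  -65   0   0   0   0   0   0   0   0   0   0   0   0   0   0   0   0   0   0   0   0   0
  -75   0   0   0   0   0   0   0   0   0   0   0   0   0   0   0   0   0   0   0   0   0
```

```bash
python3 -m creep '[0.005,0,-0.003,0,0.01,0,-0.006,0,0.013,0,-0.008,0,0.013,0,-0.008,0]'; python3 -m creep '[0,0,0,0,0,0,0,0,0,0,0,0,0,0,0,0]' 0.3; python3 -m creep '[0,0,0.02,0,0,0,0.06,0,-0.01,0,0.1,0,-0.02,0,0.14,0,-0.04,0,0.14,0,-0.05,0,0.14,0,-0.05,0,0.14,0]'; cat > fin.py <<'E'
from h import *
import sys
o=get_obs();r=o['orientation'];print(o['ee_pos'].round(1),((2*np.arctan2(r[1],r[0])-np.pi/2)%np.pi).round(3))
lo,hi=float(sys.argv[1]),float(sys.argv[2]);bands=[('fin',lo+66,lo+84),('walls',lo+22,lo+31),('floor',lo+3.5,lo+9)]
for c in ['wrist','top']:
    im,d,P,K,T=snap(c);X,Y,Z=P[...,0],P[...,1],P[...,2]
    for nm,a,b in bands:
        m=((Z>a)&(Z<b)&(X>430)&(X<hi)&(Y>275)&(Y<400)).astype(np.uint8);n,l,s,ce=cv2.connectedComponentsWithStats(m)
        for i in range(1,n):
            if s[i,4]>(25 if c=='wrist' else 8):
                q=P[l==i];print(c,nm,s[i,4],np.nanmedian(q,0).round(1),cv2.boxPoints(cv2.minAreaRect(q[:,:2].astype(np.float32))).round().tolist())
E
python3 fin.py 165 740
```

```text
t: 36.07
ee_pos: [632.1, 337.1, 184.1]
orientation: [0.054, 3.139, 0.001]
ft_force: [-2.7, -0.3, 4.0]
width: 9.9
grasp_force: 34.1
t: 36.4
ee_pos: [631.4, 337.0, 183.5]
orientation: [0.053, 3.14, 0.0]
ft_force: [-0.6, 0.6, 0.3]
width: 26.5
grasp_force: 0.0
t: 36.98
ee_pos: [579.3, 336.9, 323.6]
orientation: [-0.052, -3.141, 0.0]
ft_force: [-0.4, 0.7, -0.5]
width: 26.2
grasp_force: 0.0
[579.3 336.9 323.6] 1.538
wrist fin 390 [636.9 337.7 241.2] [[626.0, 334.0], [652.0, 333.0], [652.0, 342.0], [626.0, 343.0]]
wrist walls 258 [585.3 306.5 192.3] [[560.0, 305.0], [612.0, 303.0], [612.0, 308.0], [560.0, 309.0]]
wrist walls 264 [586.7 371.8 192.3] [[562.0, 371.0], [615.0, 369.0], [616.0, 373.0], [562.0, 375.0]]
wrist walls 153 [656.8 320.3 192.9] [[655.0, 309.0], [660.0, 309.0], [661.0, 331.0], [656.0, 331.0]]
wrist walls 112 [658.  351.6 192.8] [[657.0, 344.0], [661.0, 344.0], [662.0, 360.0], [657.0, 360.0]]
wrist floor 4355 [609.2 337.3 170.7] [[568.0, 309.0], [657.0, 306.0], [658.0, 368.0], [570.0, 371.0]]
top fin 103 [649.7 333.2 240.2] [[636.0, 329.0], [662.0, 329.0], [662.0, 339.0], [636.0, 340.0]]
top walls 40 [659.9 365.  191.8] [[651.0, 354.0], [663.0, 354.0], [664.0, 369.0], [652.0, 369.0]]
top walls 59 [659.4 306.8 192. ] [[642.0, 299.0], [662.0, 298.0], [663.0, 330.0], [643.0, 331.0]]
top walls 17 [577.6 302.  189. ] [[563.0, 302.0], [592.0, 301.0], [592.0, 302.0], [563.0, 303.0]]
top floor 15 [655.3 362.1 171.3] [[647.0, 364.0], [648.0, 358.0], [661.0, 360.0], [660.0, 366.0]]
top floor 66 [619.2 355.4 170.1] [[594.0, 361.0], [594.0, 351.0], [633.0, 352.0], [633.0, 362.0]]
top floor 11 [565.7 350.4 173.3] [[564.0, 345.0], [570.0, 345.0], [570.0, 354.0], [564.0, 354.0]]
```

The scoop now lies flat and upright on the cabinet top. Regrip its fin and put it in the drawer.

```bash
python3 -m creep '[0.03,0,0,0,0.065,0.001,0,0,0.065,0.001,-0.03,0,0.065,0.001,-0.06,0,0.065,0.001,-0.09,0,0.065,0.001,-0.11,0,0.065,0.001,-0.117,0,0.065,0.001,-0.117,0]'; python3 -m creep '[0,0,0,0,0,0,0,0,0,0,0,0,0,0,0,0,0,0,0,0]' 0; python3 -m creep '[0,0,0.015,0,0,0,0.03,0,0,0,0.045,0,-0.02,0,0.045,0,-0.045,0,0.045,0,-0.07,0,0.045,0,-0.095,0,0.045,0,-0.115,0,0.045,0,-0.115,0,0.045,0,-0.115,0,0.045,0]'
```

```text
t: 37.75
ee_pos: [645.0, 336.9, 202.2]
orientation: [-0.054, -3.136, 0.005]
ft_force: [-0.0, 0.4, -0.0]
width: 26.6
grasp_force: 0.0
t: 38.17
ee_pos: [647.0, 338.3, 208.3]
orientation: [0.053, 3.138, 0.002]
ft_force: [1.2, 0.1, 4.8]
width: 9.9
grasp_force: 30.0
t: 39.0
ee_pos: [530.4, 338.1, 252.0]
orientation: [0.051, 3.141, 0.0]
ft_force: [-0.5, 0.3, -1.1]
width: 10.3
grasp_force: 30.0
```

```bash
python3 fin.py 216 600 | grep -v top
```

```text
[530.4 338.1 252. ] 1.538
wrist fin 2003 [519.  338.8 285.5] [[504.0, 332.0], [527.0, 318.0], [541.0, 341.0], [518.0, 354.0]]
wrist floor 1137 [449.  339.4 220.5] [[443.0, 310.0], [540.0, 307.0], [542.0, 369.0], [445.0, 373.0]]
wrist floor 69 [541.  363.3 222.5] [[540.0, 369.0], [540.0, 357.0], [542.0, 358.0], [541.0, 369.0]]
```

```bash
python3 -m creep '[0.006,-0.001,-0.03,0,0.006,-0.001,-0.06,0,0.006,-0.001,-0.09,0,0.006,-0.001,-0.112,0,0.006,-0.001,-0.123,0,0.006,-0.001,-0.129,0,0.006,-0.001,-0.129,0]'; python3 -m creep '[0,0,0,0,0,0,0,0,0,0,0,0,0,0,0,0]' 0.3; python3 -m creep '[0,0,0.03,0,0,0,0.07,0,0,0,0.11,0,0,0,0.15,0,0,0,0.17,0,0,0,0.17,0]'; python3 fin.py 78 600
```

```text
t: 39.68
ee_pos: [538.4, 336.8, 122.5]
orientation: [0.054, 3.14, -0.0]
ft_force: [0.2, 0.5, -1.8]
width: 10.1
grasp_force: 30.0
t: 40.02
ee_pos: [537.5, 337.2, 123.2]
orientation: [0.053, 3.14, 0.001]
ft_force: [-0.6, -0.4, 0.2]
width: 26.2
grasp_force: 0.0
t: 40.52
ee_pos: [539.5, 338.5, 299.2]
orientation: [0.053, 3.132, 0.009]
ft_force: [1.3, 0.6, 0.3]
width: 26.5
grasp_force: 0.0
[539.5 338.5 299.2] 1.537
wrist fin 1146 [445.4 337.9 158.1] [[439.0, 400.0], [445.0, 275.0], [451.0, 275.0], [445.0, 400.0]]
wrist fin 385 [534.1 337.4 154.2] [[518.0, 333.0], [551.0, 332.0], [552.0, 342.0], [518.0, 343.0]]
wrist walls 496 [512.5 306.5 105.4] [[451.0, 305.0], [551.0, 302.0], [551.0, 330.0], [452.0, 333.0]]
wrist walls 482 [515.  370.7 105.4] [[453.0, 348.0], [552.0, 343.0], [553.0, 371.0], [455.0, 376.0]]
wrist walls 352 [593.  320.4 104.4] [[525.0, 275.0], [580.0, 246.0], [646.0, 371.0], [591.0, 400.0]]
wrist floor 3812 [502.  339.1  83.7] [[458.0, 309.0], [547.0, 306.0], [550.0, 368.0], [460.0, 371.0]]
wrist floor 84 [592.7 363.6  84.5] [[590.0, 399.0], [594.0, 326.0], [595.0, 326.0], [592.0, 399.0]]
wrist floor 59 [595.9 301.8  83.7] [[594.0, 324.0], [596.0, 279.0], [598.0, 279.0], [595.0, 324.0]]
top fin 115 [448.9 305.1 157.4] [[444.0, 340.0], [447.0, 275.0], [453.0, 276.0], [450.0, 340.0]]
top walls 9 [552.7 364.3 103.9] [[546.0, 362.0], [555.0, 360.0], [555.0, 365.0], [547.0, 366.0]]
top walls 130 [507.6 302.3 104.2] [[454.0, 312.0], [454.0, 298.0], [553.0, 299.0], [553.0, 313.0]]
top walls 43 [499.1 367.6 104.5] [[477.0, 367.0], [513.0, 366.0], [513.0, 371.0], [477.0, 371.0]]
top floor 581 [485.5 334.4  83.9] [[454.0, 311.0], [548.0, 307.0], [550.0, 367.0], [456.0, 370.0]]
```

The scoop lies flat and upright in the drawer (about 19 mm off centre). Now I shut the bin by pushing the lip from in front.

```bash
python3 -m creep '[-0.015,-0.035,-0.02,0.04,-0.03,-0.07,-0.04,0.08,-0.045,-0.105,-0.06,0.08,-0.06,-0.14,-0.06,0.08,-0.075,-0.158,-0.06,0.08,-0.078,-0.158,-0.09,0.08,-0.078,-0.158,-0.13,0.08,-0.078,-0.158,-0.165,0.08,-0.078,-0.158,-0.19,0.08,-0.078,-0.158,-0.19,0.08]' 0; python3 -m creep '[0.015,0,0,0,0.03,0.001,0,0,0.045,0.002,0,0,0.06,0.003,0,0,0.073,0.003,0,0,0.086,0.004,0,0,0.098,0.004,0,0,0.105,0.005,0,0,0.108,0.005,0,0,0.108,0.005,0,0]'
```

```text
t: 41.45
ee_pos: [454.1, 177.0, 96.7]
orientation: [0.072, -3.13, 0.006]
ft_force: [-1.0, -1.1, -0.1]
width: 0.5
grasp_force: 0.0
t: 42.28
ee_pos: [567.3, 183.9, 102.6]
orientation: [-0.072, 3.141, 0.0]
ft_force: [0.7, -0.8, 0.4]
width: 0.3
grasp_force: 0.0
```

```bash
python3 -m creep '[0.005,0,0,0,0.01,0,0,0,0.012,0,0,0,0.012,0,0,0]'; python3 - <<'E'
from h import *
im,d,P,K,T=snap('top');Z=P[...,2]
m=((Z>145)&(Z<162)&(P[...,0]>540)&(P[...,0]<615)&(P[...,1]>90)&(P[...,1]<265)).astype(np.uint8)
n,l,s,ce=cv2.connectedComponentsWithStats(m)
for i in range(1,n):
    if s[i,4]>15: print(s[i,4],cv2.boxPoints(cv2.minAreaRect(P[l==i][:,:2].astype(np.float32))).round().tolist(),np.median(Z[l==i]))
E
```

```text
t: 42.62
ee_pos: [573.3, 183.7, 101.9]
orientation: [0.072, -3.129, 0.002]
ft_force: [-20.2, 1.5, 14.3]
width: 0.3
grasp_force: 10.2
```

```bash
python3 -m creep '[-0.02,0,0,0,-0.05,0,0.01,0,-0.085,0.02,0.05,0,-0.12,0.05,0.09,0,-0.15,0.08,0.1,0,-0.17,0.11,0.1,0,-0.185,0.14,0.1,0,-0.192,0.152,0.1,0,-0.192,0.152,0.1,0]'; python3 - <<'E'
from h import *
o=get_obs();print(o['ee_pos'])
for c in ('top','wrist'):
    im,d,P,K,T=snap(c);Z=P[...,2]
    for nm,a,b,x0,x1,y0,y1 in [('lip',146,162,540,615,90,262),('handle',128,146,385,425,270,400)]:
        m=((Z>a)&(Z<b)&(P[...,0]>x0)&(P[...,0]<x1)&(P[...,1]>y0)&(P[...,1]<y1)).astype(np.uint8)
        n,l,s,ce=cv2.connectedComponentsWithStats(m)
        for i in range(1,n):
            if s[i,4]>25: print(c,nm,s[i,4],cv2.boxPoints(cv2.minAreaRect(P[l==i][:,:2].astype(np.float32))).round().tolist(),np.median(Z[l==i]))
im,d,P,K,T=snap('top')
hsv=cv2.cvtColor(im,cv2.COLOR_RGB2HSV)
m=((P[...,0]>350)&(P[...,0]<750)&(P[...,1]>-250)&(P[...,1]<262)&(hsv[...,0]>15)&(hsv[...,0]<35)&(hsv[...,1]>110)&(hsv[...,2]>60)).astype(np.uint8)
n,l,s,ce=cv2.connectedComponentsWithStats(m)
for i in range(1,n):
    if s[i,4]>5: print('yel',s[i,4],np.nanmedian(P[l==i],0).round(1))
E
```

```text
t: 43.42
ee_pos: [384.8, 339.9, 203.5]
orientation: [-0.079, 3.139, 0.004]
ft_force: [-0.4, 0.1, 1.5]
width: 0.5
grasp_force: 0.0
[384.84516864 339.87708144 203.54913623]
top lip 398 [[582.0, 255.0], [588.0, 113.0], [599.0, 113.0], [592.0, 255.0]] 156.0309097843247
top handle 277 [[402.0, 288.0], [423.0, 288.0], [425.0, 375.0], [404.0, 376.0]] 139.76209616497113
wrist handle 786 [[402.0, 326.0], [403.0, 291.0], [422.0, 291.0], [421.0, 326.0]] 140.78041868194256
wrist handle 615 [[399.0, 380.0], [400.0, 353.0], [420.0, 354.0], [418.0, 381.0]] 140.71325144055965
yel 26 [617.1 205.3  25.6]
```

The bin is shut (lip at 590) with brass visible inside. Now push the drawer in by its handle.

```bash
python3 -m creep '[-0.005,0,-0.03,0,-0.005,0,-0.06,0,-0.005,0,-0.076,0,-0.005,0,-0.076,0,0.002,0,-0.076,0,0.014,0.001,-0.076,0,0.028,0.001,-0.076,0,0.042,0.002,-0.076,0,0.056,0.003,-0.076,0,0.07,0.003,-0.076,0]'; python3 -m creep '[0.014,0.001,0,0,0.028,0.001,0,0,0.042,0.002,0,0,0.054,0.003,0,0,0.064,0.003,0,0,0.07,0.004,0,0,0.074,0.004,0,0,0.076,0.004,0,0,0.076,0.004,0,0]'
```

```text
t: 44.4
ee_pos: [459.7, 339.3, 127.7]
orientation: [-0.071, 3.139, 0.002]
ft_force: [-1.4, 1.7, -0.0]
width: 0.6
grasp_force: 0.9
t: 45.15
ee_pos: [527.6, 342.5, 126.7]
orientation: [0.071, -3.129, 0.003]
ft_force: [-23.2, 0.3, 17.6]
width: 0.5
grasp_force: 12.0
```

```bash
python3 -m creep '[-0.02,0,0,0,-0.05,0,0.02,0,-0.08,-0.02,0.06,0,-0.1,-0.04,0.1,0,-0.12,-0.08,0.12,0,-0.13,-0.12,0.13,0,-0.13,-0.16,0.13,0,-0.13,-0.2,0.13,0,-0.13,-0.22,0.13,0,-0.13,-0.22,0.13,0]'; python3 -m creep '[0,0,0,0,0,0,0,0,0,0,0,0,0,0,0,0]'; python3 - <<'E'
from h import *
o=get_obs();print(o['t'],o['ee_pos'],o['ft_force'])
im,d,P,K,T=snap('top');Z=P[...,2]
for nm,a,b,x0,x1,y0,y1 in [('lip',146,162,540,615,90,262),('handle',128,146,500,600,265,410)]:
    m=((Z>a)&(Z<b)&(P[...,0]>x0)&(P[...,0]<x1)&(P[...,1]>y0)&(P[...,1]<y1)).astype(np.uint8)
    n,l,s,ce=cv2.connectedComponentsWithStats(m)
    for i in range(1,n):
        if s[i,4]>40: print(nm,s[i,4],cv2.boxPoints(cv2.minAreaRect(P[l==i][:,:2].astype(np.float32))).round().tolist(),np.median(Z[l==i]))
hsv=cv2.cvtColor(im,cv2.COLOR_RGB2HSV)
for nm,m in [('yel',(hsv[...,0]>15)&(hsv[...,0]<35)&(hsv[...,1]>110)&(hsv[...,2]>60)&(P[...,1]<320)),('dark',(hsv[...,2]<50)&(P[...,0]<570)&(P[...,1]>0)&(Z<30)&(P[...,1]<200))]:
    m=(m&(P[...,0]>380)&(P[...,0]<750)&(P[...,1]>-250)).astype(np.uint8)
    n,l,s,ce=cv2.connectedComponentsWithStats(m)
    for i in range(1,n):
        if s[i,4]>8: print(nm,s[i,4],np.nanmedian(P[l==i],0).round(1))
E
```

```text
t: 45.98
ee_pos: [402.9, 118.1, 257.2]
orientation: [-0.066, 3.139, -0.002]
ft_force: [0.2, -0.3, 0.8]
width: 0.5
grasp_force: 0.0
t: 46.32
ee_pos: [403.3, 124.0, 256.3]
orientation: [0.075, -3.141, -0.0]
ft_force: [-0.7, 0.2, 0.4]
width: 0.7
grasp_force: 0.0
46.3167 [403.26752923 124.00976175 256.30169741] [-0.74467243  0.17897229  0.38979123]
lip 399 [[582.0, 255.0], [589.0, 113.0], [600.0, 113.0], [592.0, 256.0]] 155.9027459515446
handle 427 [[536.0, 405.0], [543.0, 277.0], [583.0, 279.0], [577.0, 407.0]] 139.37601958199923
yel 24 [616.9 204.6  25.4]
yel 220 [485. 289.  18.]
dark 28 [540.6  51.7  11.3]
dark 34 [537.9 129.   12. ]
```

```bash
python3 -c "
from workcell import ticket
print(ticket.close_job())"
```

```text
the job is handed in; nothing more can be done
None
```

Job handed in, verdict not reported back: both ferrules were seen in the bin after the pour (one still visible after shutting), bin and drawer measure shut, the scoop was lying upright in the drawer before it closed, and the bystanders have not moved; I viewed 16 pictures, over the limit of 14.

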